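# Pack and wedge the side gap of a beam-tube support

### The arm

A 6-joint arm with a two-finger parallel gripper is mounted at the origin on the work surface. World frame = base frame: x ahead of the robot, y to its left, z up, the work surface at z = 0. Lengths are in m, angles in rad, forces in N, time in s.
With the tool pointing down it reaches from about 0.275 to 0.875 m from the base axis. Payload 12.5 kg.
Tool frame: the origin (TCP) lies midway between the tips of the shut fingers; the grasp point (between the pads) lies 19 mm behind it; z points along the fingers, x is the direction in which the jaws open and shut, and the axes are right-handed (so a half turn about z gives the same grasp; the last joint's range is limited). The gripper opens to 85 mm and grips with 20 to 120 N. Pads are 22 mm wide; open, the fingers measure 114 mm over their backs; the gripper's body (76 mm by 85 mm) begins 54 mm behind the grasp point. The pads swing forward as they close: fully open they stand 13 mm farther back than shut.
Start: joints at [-1.304, 0.351, 1.652, -0, 1.139, -0.085], TCP at [0.19, -0.516, 0.231] pointing down, gripper open.
Joint ranges: [-2.75, 2.75], [-0.79, 2.1], [0.01, 2.65], [-1.57, 4.71], [0.07, 3.14], [-2.87, 2.87]. Speed limits (rad/s): [2.22, 2.22, 2.79, 3.14, 3.14, 3.14].

### API

Orientations are given as a rotation vector (axis times angle).
In Python, from station import get_state, viewer, job, finder gives the robot as it stands. The module is installed in compiled form; this text tells all that it offers.
- The arm moves only by the tool drive_tool, never from a script. Its arguments are lists of equal length, an entry for each row: "fingers": the opening, from 0 (shut) to 1 (fully open); "dp": the shift along the tool's x, y, z in m, a list of three; "rot": the turn, a rotation vector about the tool's x, y, z in rad, a list of three. In form: {"fingers": [fingers, ...], "dp": [[dx, dy, dz], ...], "rot": [[wx, wy, wz], ...]}. A call has 1 to 8 rows; each row shifts and turns the commanded pose from where the row before left it, along the tool's axes as they then stand; what a row does not reach is not made up. A row lasts 1/12 s, in which the tool goes at most 41.7 mm and 7.16 degrees, less where a joint would pass 70% of its speed; a pose out of reach is approached as far as the arm can. A call is refused whole if a number of a shift passes 0.0417 or a number of a turn 0.125, either way. A call with a gripper value outside its range is refused whole. The fingers move at their own pace and stop on an object; "grip_force" is the grip in N (left out, the last holds). Time passes only in rows, so rows that do not move let the fingers close. It gives the time, the measured TCP pose, the force and the opening at its end, in the units of the state.
- get_state(): the state, without advancing time (a new reading comes with each control period).
- viewer.camera(name): name is "side" or "top"; returns the picture (480x640x3 uint8, blue, green, red); there is no depth.
- viewer.camera_model(name): a dict with "camera_matrix" (3x3 intrinsics, pixels), "k1" (the pictures are not rectified: a ray, as slopes to the right and down, at radius r is drawn at 1 + k1 r^2 times it, then the intrinsics apply), "world_to_cam" (4x4, takes a point from world to camera coordinates). Camera axes: x right, y up, looking along -z (the intrinsics and any distortion apply to the point x, -y, -z); pixel columns grow to the right and rows downward; lengths in m; the calibration is good to about 2 mm. A picture is of the moment at which its call begins. camera_model takes no time and is no camera call.
- job.hand_in(): hands the job in, once; it reports no verdict.
Trained networks look in the newest picture that a camera, given by its name, has taken for a name from the list of things; names that differ only in an ending like _2 or _b are one class to them, and where a whole thing is asked for, a point or a joint stands for the part that bears it (a point fixed in the world has none). Each returns a list of dicts, best first, with "conf" (0 to 1); they miss things now and then, are a little off and sometimes report something else, mostly with a low value. They report only what shows in the picture. A call takes as long as a camera call. They do not tell look-alikes from the thing itself.
- finder.spot_in(name, camera): "extent" ([left, top, right, bottom] as shares, 0 to 1, of the picture: columns of its width, rows of its height, round what is visible of it).
- finder.place_of(name, camera): "at" ([column, row] as shares, 0 to 1, of the picture: columns of its width, rows of its height: a listed point, or the origin of a listed thing).
The state is a dict: "time_s": time; "q": joint angles; "qvel": joint speeds; "effort": joint torques, N m; "tool_pos": TCP position; "tool_rot": TCP orientation; "force": force on the tool from outside, world axes, zero at the start; "torque": the same for the moment, N m; "grip_width": finger opening in m.
Only numpy, scipy, OpenCV 4.12 (cv2) and the standard library are available. Lean on these libraries where they do the work, as an engineer would, in place of code of your own. Each camera call takes 0.05 s, during which the arm holds its last target.

### The job

The steel beam tube has been set on line with the screw at the back of its support; lock it there by packing the gap between the near cheek and the tube's clamp shoe. Stand blue packers from the rack in the gap against the cheek, seated on the bed, as many as it takes for the red wedge to bite, then push the wedge down between the last packer and the shoe until you feel it come up tight (not bottomed on the bed, and at least a quarter of the shoe's height into the gap; no hammering). Finish still gripping the wedge and pressing it home, leaving spare packers standing in the rack and everything else on the bench where it is.

Things in the scene. Friction and masses are not known exactly. Their poses are not given: they have to be found in the camera images.
- support: Fixed grey tube support. Origin on the bench below the foot of the near cheek's inner face; x across the gap to the shoe, away from the robot; y along the tube; z up. That cheek leans back toward -x (0.1 mm per mm up), 92 mm wide, top 105 above the bench, with side lips 30 mm long in x, as high, 78 mm apart: a channel open at the top. Bed 30 mm above the bench. Far cheek at x 130, 97 high.
- pocket (a point): Point on the bed (30 mm above the bench) at the foot of the near cheek's inner face, midway between the lips; axes as support. The gap runs from here in +x to shoe_foot. The first 18 mm of the bed are square to the leaning cheek (rising 0.1 mm per mm in x), so packers lean back 0.1 rad against it and stay.
- tube: Fixed steel beam tube (50 mm diameter, axis 75 mm above the bench) in its aluminium clamp shoe. Shoe 60 mm wide (y), top 110 above the bench; its near face, 80 mm high, leans away to +x by 0.1 mm per mm up. End flanges 70 mm diameter; a capped port 145 mm above the bench stands 150 mm along +y. Origin as shoe_foot, axes as support.
- shoe_foot (a point): Foot of the shoe's near face at bed level, middle of its width. Its x distance from pocket is the gap at the bed: 13.5 to 26 mm, which takes one or two packers before the wedge.
- rack: Fixed light wooden rack, 205 mm (x) by 94 mm (y), origin under its middle on the bench, z up. Floor 10 mm thick, slot walls up to 50 mm above the bench. Packers stand in slots at x = -72, -30 and +12 mm, the wedge at x = +66 mm; all lift straight up.
- packer_a_tab (a point): Centre of the finger tab of blue packer A, one of three alike, in the rack slot at x = -72 mm. Plate 8 mm thick (x), 70 wide (y), 90 high, 150 g; the tab on its top edge near one corner is 8 thick, 22 wide, 31 high. This point is 105 mm above the underside, 15 above the plate's top, 24 along local +y from the plate's middle. z up. Tab starts toward the rack's +y side.
- packer_b_tab (a point): Centre of the finger tab of blue packer B, one of three alike, in the rack slot at x = -30 mm. Plate 8 mm thick (x), 70 wide (y), 90 high, 150 g; the tab on its top edge near one corner is 8 thick, 22 wide, 31 high. This point is 105 mm above the underside, 15 above the plate's top, 24 along local +y from the plate's middle. z up. Tab starts toward the rack's -y side (B is turned half round).
- packer_c_tab (a point): Centre of the finger tab of blue packer C, one of three alike, in the rack slot at x = +12 mm. Plate 8 mm thick (x), 70 wide (y), 90 high, 150 g; the tab on its top edge near one corner is 8 thick, 22 wide, 31 high. This point is 105 mm above the underside, 15 above the plate's top, 24 along local +y from the plate's middle. z up. Tab starts toward the rack's +y side.
- packer_a: Packer A whole; its origin is the middle of its underside.
- packer_b: Packer B whole; its origin is the middle of its underside. With its tab at the other corner than A's, fingers that grip the tab across its 8 mm thickness clear A's tab when the two stand side by side.
- packer_c: Packer C whole; its origin is the middle of its underside.
- wedge_head (a point): Centre of the wedge's dark steel grip head: 16 mm thick (x), 24 wide (y), 35 high; 137 mm above the tip. The wedge is red, 300 g, 46 mm wide (y), 120 high below the head, 12 mm thick (x) at the bottom, both faces sloping 0.1 mm per mm, so 36 mm thick at its top; the same either way round. It stands upright in the rack and goes into the gap upright.
- wedge_tip (a point): Middle of the wedge's underside, below the head. Over n packers (8 mm each) the wedge bites midway between packer and shoe, x = (8 n + gap)/2 from pocket, its tip about (12 + 8 n - gap)/0.2 mm above the bed, give or take 10 mm; press it with 15 to 25 N. If it reaches the bed without biting, another packer is needed.
- wedge: The wedge whole; its origin is the tip point.
- flashlight: Bystander: yellow and black flashlight standing upright, 52 mm diameter, 185 mm high.
- wrench: Bystander: steel wrench 180 mm long lying on the bench.
- screwdriver: Bystander: black-handled screwdriver 190 mm long.
- gasket: Bystander: copper gasket ring, 48 mm diameter, 4 mm thick.
- blank_flange: Bystander: steel blank flange, 86 mm diameter, 12 mm thick.
- parts_tray: Bystander: clear plastic tray with nuts, 100 x 150 x 35 mm.
There are look-alikes about, which are no part of the job. What is shaped like the rack but green is not meant. Of the things shaped like the wedge, the red one is meant.

How it is judged:
On the way, in this order (a step that is already met when the one before it is completed fails the run):
1. a packer stands fully down in the gap, with the fingers off it ((((z of packer_a_tab in the frame of pocket between 0.098 and 0.112 m and x of packer_a_tab in the frame of pocket between -0.02 and 0.022 m and y of packer_a_tab in the frame of pocket between -0.035 and 0.035 m and angle between packer_a_tab's own z axis and vertical below 0.17 rad) and contact force between the fingers and packer_a below 0.2 N) or ((z of packer_b_tab in the frame of pocket between 0.098 and 0.112 m and x of packer_b_tab in the frame of pocket between -0.02 and 0.022 m and y of packer_b_tab in the frame of pocket between -0.035 and 0.035 m and angle between packer_b_tab's own z axis and vertical below 0.17 rad) and contact force between the fingers and packer_b below 0.2 N) or ((z of packer_c_tab in the frame of pocket between 0.098 and 0.112 m and x of packer_c_tab in the frame of pocket between -0.02 and 0.022 m and y of packer_c_tab in the frame of pocket between -0.035 and 0.035 m and angle between packer_c_tab's own z axis and vertical below 0.17 rad) and contact force between the fingers and packer_c below 0.2 N))), for 0.2 s.
2. the wedge is tight between a seated packer and the shoe, clear of the bed (contact force between wedge and tube above 3 N and ((contact force between wedge and packer_a above 3 N and (z of packer_a_tab in the frame of pocket between 0.098 and 0.112 m and x of packer_a_tab in the frame of pocket between -0.02 and 0.022 m and y of packer_a_tab in the frame of pocket between -0.035 and 0.035 m and angle between packer_a_tab's own z axis and vertical below 0.17 rad)) or (contact force between wedge and packer_b above 3 N and (z of packer_b_tab in the frame of pocket between 0.098 and 0.112 m and x of packer_b_tab in the frame of pocket between -0.02 and 0.022 m and y of packer_b_tab in the frame of pocket between -0.035 and 0.035 m and angle between packer_b_tab's own z axis and vertical below 0.17 rad)) or (contact force between wedge and packer_c above 3 N and (z of packer_c_tab in the frame of pocket between 0.098 and 0.112 m and x of packer_c_tab in the frame of pocket between -0.02 and 0.022 m and y of packer_c_tab in the frame of pocket between -0.035 and 0.035 m and angle between packer_c_tab's own z axis and vertical below 0.17 rad))) and contact force between wedge and support below 0.5 N and z of wedge_tip in the frame of pocket between 0.001 and 0.06 m and y of wedge_tip in the frame of pocket between -0.02 and 0.02 m and angle between wedge_tip's own z axis and vertical below 0.1 rad), for 0.2 s.
At the end, for the whole second after the job is handed in: Fingers still grip the wedge (over 3 N); it is upright (0.1 rad), central (20 mm), still, and presses shoe and a seated packer with over 3 N each, tip 1 to 60 mm above the bed and touching no part of the support. Each packer is seated in the gap (within 5 mm of the bed) or stands in the rack (all of step 2 and contact force between the fingers and wedge above 3 N and linear speed of wedge below 0.01 m/s and ((z of packer_a_tab in the frame of pocket between 0.098 and 0.112 m and x of packer_a_tab in the frame of pocket between -0.02 and 0.022 m and y of packer_a_tab in the frame of pocket between -0.035 and 0.035 m and angle between packer_a_tab's own z axis and vertical below 0.17 rad) or (z of packer_a_tab in the frame of rack below 0.125 m and x of packer_a_tab in the frame of rack between -0.09 and 0.03 m and y of packer_a_tab in the frame of rack between -0.05 and 0.05 m and angle between packer_a_tab's own z axis and vertical below 0.15 rad)) and ((z of packer_b_tab in the frame of pocket between 0.098 and 0.112 m and x of packer_b_tab in the frame of pocket between -0.02 and 0.022 m and y of packer_b_tab in the frame of pocket between -0.035 and 0.035 m and angle between packer_b_tab's own z axis and vertical below 0.17 rad) or (z of packer_b_tab in the frame of rack below 0.125 m and x of packer_b_tab in the frame of rack between -0.09 and 0.03 m and y of packer_b_tab in the frame of rack between -0.05 and 0.05 m and angle between packer_b_tab's own z axis and vertical below 0.15 rad)) and ((z of packer_c_tab in the frame of pocket between 0.098 and 0.112 m and x of packer_c_tab in the frame of pocket between -0.02 and 0.022 m and y of packer_c_tab in the frame of pocket between -0.035 and 0.035 m and angle between packer_c_tab's own z axis and vertical below 0.17 rad) or (z of packer_c_tab in the frame of rack below 0.125 m and x of packer_c_tab in the frame of rack between -0.09 and 0.03 m and y of packer_c_tab in the frame of rack between -0.05 and 0.05 m and angle between packer_c_tab's own z axis and vertical below 0.15 rad))); the arm keeps its last pose, push and grip.
It fails at once if a bystander is moved by more than 30 mm (distance of any of flashlight, wrench, screwdriver, gasket, blank_flange, parts_tray from where it was at the start of the episode above 0.03 m).
It fails at once if the wedge is forced: more than 60 N on the tube's shoe (contact force between wedge and tube above 60 N).
It also fails if it takes over 67 s, if anything falls off the work surface, if the arm or the gripper's body presses on something with over 40 N, if the wrist force passes 120 N, or if a joint passes its speed limit or range.

## Working session

There is one attempt and no reset: what is moved stays moved. The work goes in short steps, Python scripts to look and compute and a tool call to move; the robot and the scene stay as the last step left them, time stands still between calls to the robot, and variables do not carry over. Pictures are saved under pics/ and viewed, and the job is handed in when it is done.

Besides the shell and the picture viewer there is one more tool, called by a JSON object that holds its "name" and its "arguments". drive_tool: Moves the arm, as the interface text tells. Its arguments: {"type":"object","properties":{"fingers":{"type":"array","items":{"type":"number"}},"dp":{"type":"array","items":{"type":"array","items":{"type":"number"}}},"rot":{"type":"array","items":{"type":"array","items":{"type":"number"}}},"grip_force":{"type":"number"}},"required":["fingers","dp","rot"]}

```bash
mkdir -p pics; cat > h.py <<'E'
import numpy as np, cv2
from station import get_state, viewer, job, finder
from scipy.spatial.transform import Rotation as R
E
python3 - <<'E'
from h import *
for c in ("side","top"):
    cv2.imwrite(f"pics/{c}0.png",viewer.camera(c))
    m=viewer.camera_model(c); print(c,m)
    for n in ["pocket","shoe_foot","rack","packer_a_tab","wedge_head","wedge_tip","support","tube"]:
        print(n,[( [round(v*s) for v,s in zip(d['at'],(640,480))],round(d['conf'],2)) for d in finder.place_of(n,c)])
print(get_state())
E
```

```text
side {'camera_matrix': array([[484.98032776,   0.        , 316.67896659],
       [  0.        , 484.98032776, 241.228982  ],
       [  0.        ,   0.        ,   1.        ]]), 'k1': -0.07529275637539641, 'world_to_cam': array([[-0.8944078 , -0.44683077,  0.01941498,  0.42759456],
       [ 0.33893086, -0.6488256 ,  0.68128644, -0.37412728],
       [-0.29182281,  0.61592825,  0.73175941, -1.00347156],
       [ 0.        ,  0.        ,  0.        ,  1.        ]])}
pocket [([355, 205], 0.48), ([398, 232], 0.45)]
shoe_foot [([250, 352], 0.74)]
rack [([443, 199], 0.87), ([329, 253], 0.78), ([327, 381], 0.54)]
packer_a_tab [([357, 236], 0.76), ([357, 311], 0.24)]
wedge_head [([293, 167], 0.95), ([318, 200], 0.71)]
wedge_tip [([295, 203], 0.84), ([311, 241], 0.76)]
support [([256, 362], 0.82)]
tube [([250, 352], 0.66)]
top {'camera_matrix': array([[531.48696702,   0.        , 325.5598601 ],
       [  0.        , 531.48696702, 236.06661173],
       [  0.        ,   0.        ,   1.        ]]), 'k1': 0.04119238637956018, 'world_to_cam': array([[-0.01926962, -0.99974317, -0.01192833, -0.13098
[... 493 characters left out ...]
 0.95), ([361, 246], 0.65)]
tube [([235, 227], 0.83)]
{'time_s': 0.9, 'q': array([-1.30361232e+00,  3.50675848e-01,  1.65178840e+00,  2.68010575e-05,
        1.13910744e+00, -8.46009006e-02]), 'qvel': array([ 0.00073276,  0.00028862, -0.00153777,  0.00025606,  0.00076857,
        0.00150049]), 'effort': array([ 3.27373913e-03, -5.06005383e+01, -2.91647190e+01,  1.09423754e-04,
        5.42392900e-04,  1.15265706e-05]), 'tool_pos': array([ 0.18954283, -0.51629767,  0.23130721]), 'tool_rot': array([-2.57587503e+00,  1.79845459e+00, -4.97701798e-05]), 'force': array([0.14162913, 0.28576204, 0.26184223]), 'torque': array([-0.05305774,  0.02163885,  0.03865844]), 'grip_width': 0.0854765289085081}
```

View pics/side0.png

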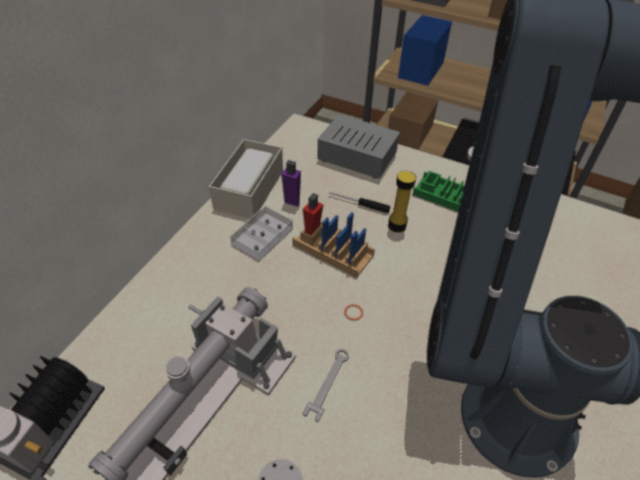

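View pics/top0.png

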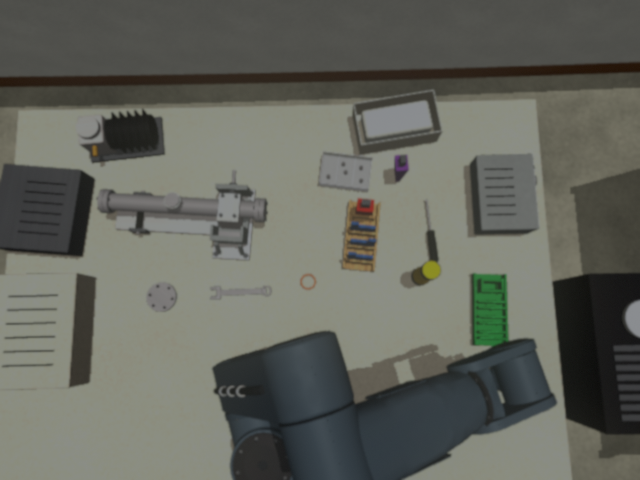

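```bash
cat >> h.py <<'E'
M={}
def cm(c):
    if c not in M: M[c]=viewer.camera_model(c)
    return M[c]
def proj(c,P):
    m=cm(c);K=m["camera_matrix"];T=m["world_to_cam"]
    P=np.atleast_2d(P)@T[:3,:3].T+T[:3,3]
    s=np.c_[P[:,0]/-P[:,2],P[:,1]/P[:,2]]
    s=s*(1+m["k1"]*(s**2).sum(1,keepdims=True))
    return s@K[:2,:2].T+K[:2,2]
def ray(c,uv):
    m=cm(c);K=m["camera_matrix"];T=m["world_to_cam"]
    d=(np.array(uv,float)-K[:2,2])/K[0,0];s=d.copy()
    for _ in range(20): s=d/(1+m["k1"]*(s@s))
    v=T[:3,:3].T@np.array([s[0],-s[1],-1]); o=-T[:3,:3].T@T[:3,3]
    return o,v
def atz(c,uv,z):
    o,v=ray(c,uv); return o+v*(z-o[2])/v[2]
def tri(uvs,uvt):
    A=[];b=[]
    for c,u in(("side",uvs),("top",uvt)):
        o,v=ray(c,u);v=v/np.linalg.norm(v);Q=np.eye(3)-np.outer(v,v);A.append(Q);b.append(Q@o)
    A=np.vstack(A);b=np.hstack(b);x=np.linalg.lstsq(A,b,rcond=None)[0]
    return x,np.linalg.norm(A@x-b)
def crop(img,x0,y0,x1,y1,s,out):
    c=cv2.resize(img[y0:y1,x0:x1],None,fx=s,fy=s,interpolation=cv2.INTER_CUBIC);cv2.imwrite(out,c)
E
python3 - <<'E'
from h import *
s=cv2.imread("pics/side0.png");t=cv2.imread("pics/top0.png")
crop(s,285,185,385,280,8,"pics/s_rack.png")
crop(t,330,190,390,280,6,"pics/t_rack.png")
crop(s,180,280,310,400,5,"pics/s_sup.png")
crop(t,90,165,280,270,4,"pics/t_sup.png")
print(atz("top",(361,236),0.03),atz("side",(333,255),.0))
for n in ["pocket","shoe_foot"]: pass
print("shoe",atz("side",(250,352),.03),atz("top",(236,227),.03),"pocket t",atz("top",(233,239),.03))
print("wh",tri((318,200),(367,201)),"wt",tri((311,241),(363,217)))
E
```

```text
[ 0.54831321 -0.24571594  0.03      ] [ 0.54591193 -0.23424104  0.        ]
shoe [0.57677344 0.13394372 0.03      ] [0.58300496 0.1208833  0.03      ] pocket t [0.54739309 0.12933492 0.03      ]
wh (array([ 0.61564866, -0.25946854,  0.15305544]), np.float64(0.01114639797106453)) wt (array([ 0.61671475, -0.25400419, -0.00086628]), np.float64(0.007631447436316264))
```

View pics/s_rack.png

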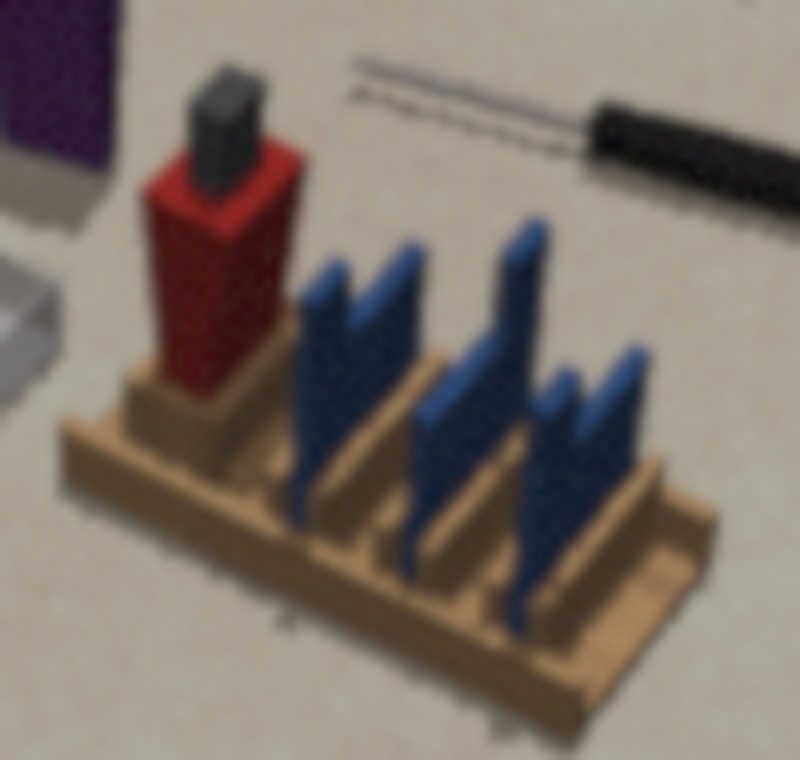

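View pics/t_rack.png

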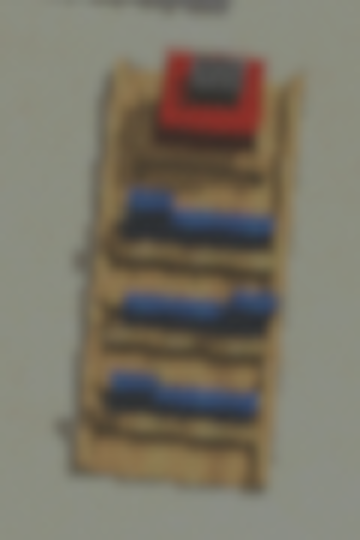

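View pics/s_sup.png

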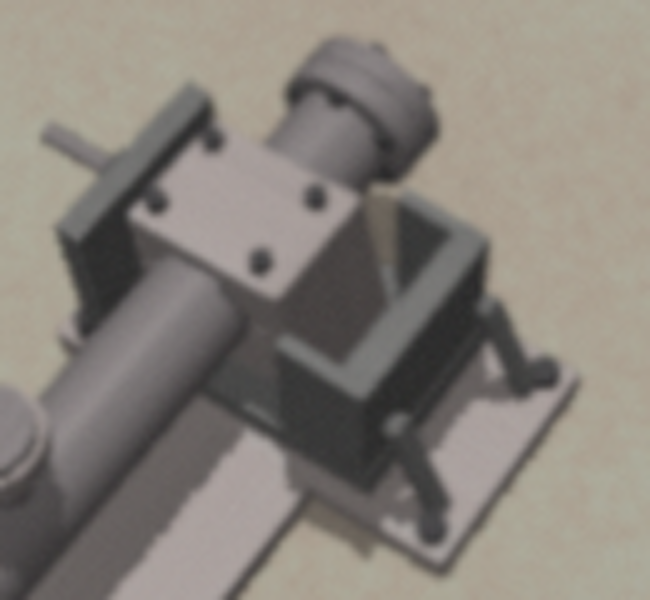

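View pics/t_sup.png

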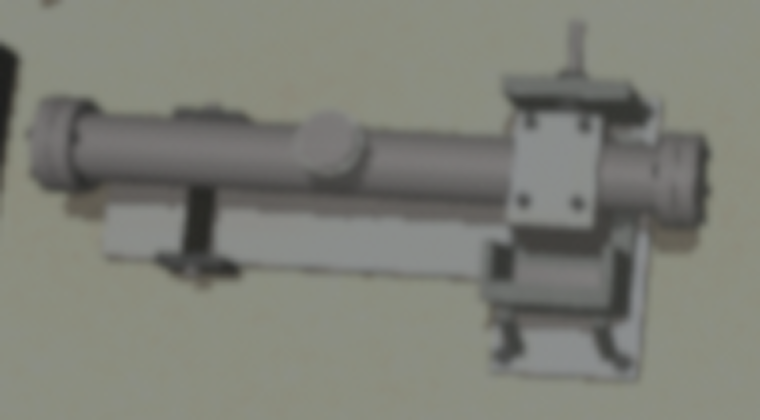

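```bash
cat > fit.py <<'E'
from h import *
from scipy.optimize import least_squares
S=lambda x,y:(180+(x+.5)/5-.5,280+(y+.5)/5-.5)
T=lambda x,y:(90+(x+.5)/4-.5,165+(y+.5)/4-.5)
def pts(p):
    x,y,a,g=p
    L={'sn-':(g+.008,-.03,.11),'sn+':(g+.008,.03,.11),
       'co-':(0,-.046,.105),'co+':(0,.046,.105),'ci-':(-.0075,-.039,.105),'ci+':(-.0075,.039,.105)}
    return L
obs=[('side','sn-',S(358,197)),('side','sn+',S(278,298)),('side','ci-',S(447,240)),('side','ci+',S(346,361)),
('top','sn-',T(595,226)),('top','sn+',T(507,221)),('top','ci-',T(611,298)),('top','ci+',T(506,289))]
def W(p,l):
    c,s=np.cos(p[2]),np.sin(p[2]); l=np.array(l)
    return np.array([p[0]+c*l[0]-s*l[1],p[1]+s*l[0]+c*l[1],l[2]])
def res(p,cams=("side","top")):
    L=pts(p);return np.hstack([proj(c,W(p,L[k]))[0]-o for c,k,o in obs if c in cams])
if __name__=="__main__":
  for cams in (("side","top"),("side",),("top",)):
    r=least_squares(res,[.55,.13,0,.02],args=(cams,),x_scale=[.01,.01,.05,.01]);print(cams,r.x.round(4));print(r.fun.reshape(-1,2).round(1).tolist())
E
python3 fit.py
```

```text
('side', 'top') [ 0.5514  0.1316 -0.0638  0.0279]
[[0.8, -0.4], [-0.0, 0.2], [2.4, -1.9], [1.2, 1.7], [0.2, -0.5], [0.8, -0.1], [-1.4, -2.7], [-3.0, -1.6]]
('side',) [ 0.5547  0.1328 -0.0773  0.0251]
[[0.5, -0.1], [-0.6, 0.4], [0.9, -1.9], [-0.7, 1.4]]
('top',) [ 0.5453  0.1288 -0.0307  0.0329]
[[0.9, -0.5], [1.4, 0.6], [-0.3, -1.0], [-2.0, 0.9]]
```

```bash
cat > ov.py <<'E'
from fit import *
def draw(p,tag,img=('pics/side0.png','pics/top0.png')):
    g=p[3]
    segs=[]
    z=.105
    for pts_ in ([(g+.008,-.03,.11),(g+.008,.03,.11),(g,.03,.03),(g,-.03,.03),(g+.008,-.03,.11)],
                [(.0225,-.039,z),(-.0075,-.039,z),(-.0075,.039,z),(.0225,.039,z),(.0225,.046,z),(-.0075,.046,z)],
                [(.0225,-.039,z),(.0225,-.046,z),(-.0075,-.046,z),],
                [(-.0075,-.039,z),(0,-.039,.03),(0,.039,.03),(-.0075,.039,z)]):
        segs.append(np.array([W(p,q) for q in pts_]))
    for c,f,(x0,y0,x1,y1,s) in(("side",img[0],(180,280,310,400,6)),("top",img[1],(190,175,280,265,7))):
        im=cv2.imread(f)[y0:y1,x0:x1];im=cv2.resize(im,None,fx=s,fy=s,interpolation=cv2.INTER_CUBIC)
        if c=="top": im=cv2.convertScaleAbs(im,alpha=1.6)
        for q,col in zip(segs,[(0,0,255),(0,255,0),(0,255,0),(255,255,0)]):
            u=((proj(c,q)-[x0,y0]+.5)*s-.5).round().astype(int)
            cv2.polylines(im,[u.reshape(-1,1,2)],False,col,1)
        cv2.imwrite(f"pics/ov_{c}_{tag}.png",im)
E
python3 -c "
from ov import *
draw([.5514,.1316,-.05,.0235],'a')"
```

```text
(no output)
```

View pics/ov_side_a.png

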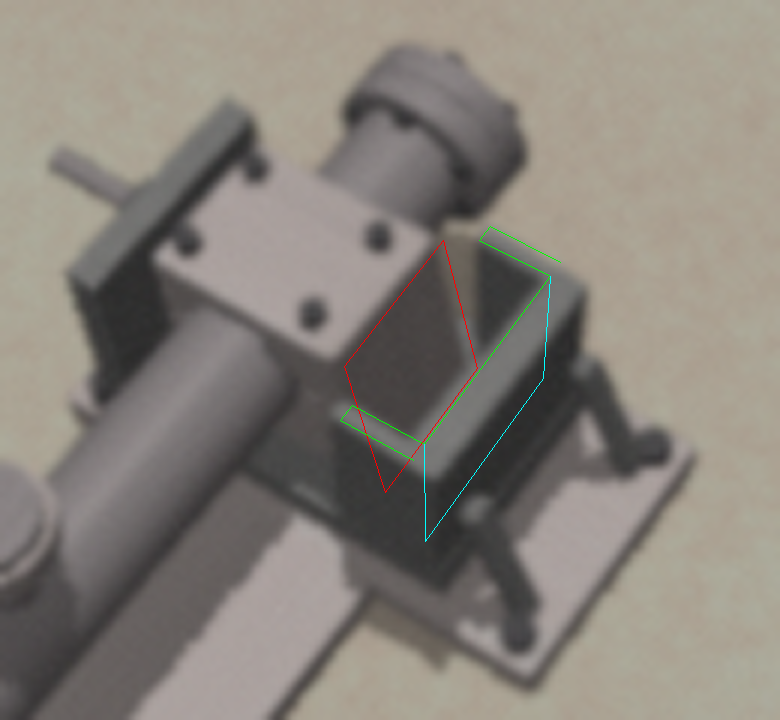

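View pics/ov_top_a.png

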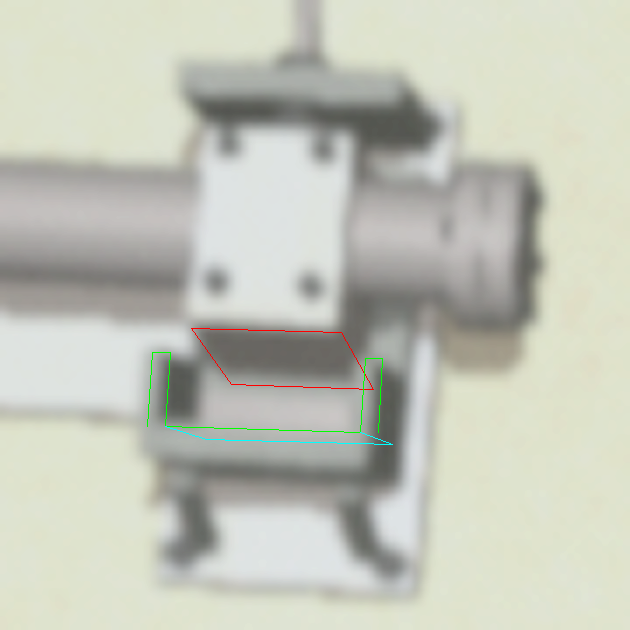

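```bash
python3 - <<'E'
from fit import *
a=atz("top",T(75,147),.075);b=atz("top",T(660,179),.075);print(a,b,np.arctan2(-(b-a)[0],(b-a)[1])-np.pi*0, np.arctan2((b-a)[0],-(b-a)[1]))
# plate edges on bench
a=atz("top",T(105,258),.0);b=atz("top",T(480,278),.0);print(a,b,np.arctan2((b-a)[0],-(b-a)[1]))
im=cv2.imread("pics/top0.png")
crop(cv2.convertScaleAbs(im,alpha=1.5),90,165,280,270,4,"pics/t_sup2.png")
E
```

```text
[0.65689903 0.47908448 0.075     ] [0.62465724 0.05978035 0.075     ] 3.064850104326686 -0.07674254926310742
[0.5899388  0.48463106 0.        ] [0.56880296 0.20491569 0.        ] -0.07541861677777548
```

View pics/t_sup2.png

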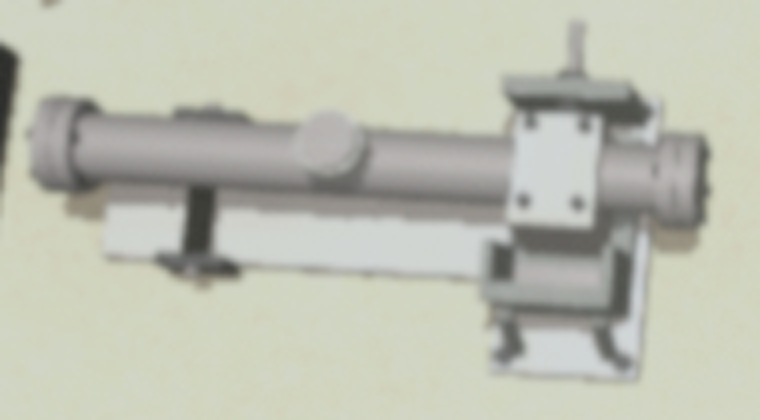

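```bash
python3 -c "
from ov import *
draw([.5525,.1318,-.076,.0255],'b')"
```

```text
(no output)
```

View pics/ov_side_b.png

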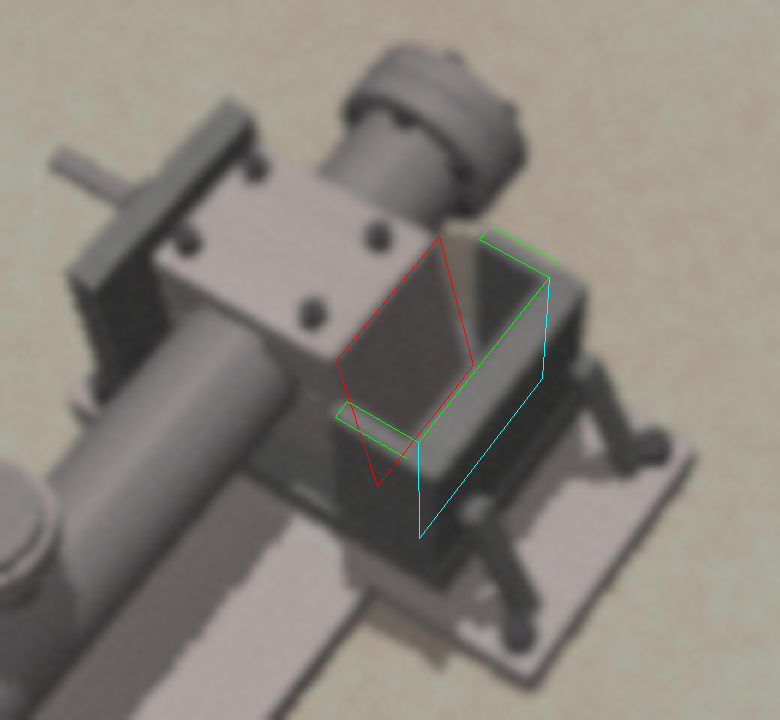

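View pics/ov_top_b.png

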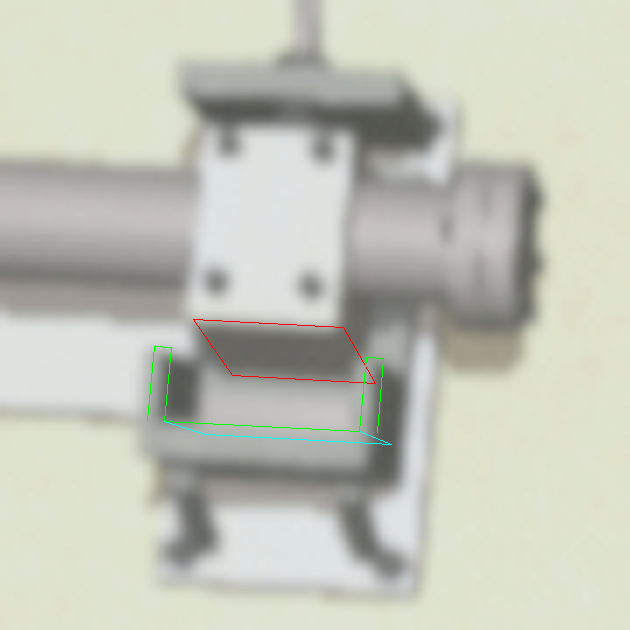

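```bash
cat > fitr.py <<'E'
from fit import *
S8=lambda x,y:(285+(x+.5)/8-.5,185+(y+.5)/8-.5)
T6=lambda x,y:(330+(x+.5)/6-.5,190+(y+.5)/6-.5)
z=.1305
o2=[('side',(-.072,.024,z),S8(562,376)),('side',(-.03,-.024,z),S8(536,226)),('side',(.012,.024,z),S8(335,265)),
('side',(.066,0,.1645),S8(236,78)),('side',(-.1025,.047,0),S8(575,752)),('side',(.1025,.047,0),S8(62,492)),
('top',(-.072,.024,z),T6(134,382)),('top',(-.03,-.024,z),T6(254,300)),('top',(.012,.024,z),T6(151,198)),('top',(.066,0,.1645),T6(217,68)),
]
def rr(p,cams): return np.hstack([proj(c,W(p,l))[0]-o for c,l,o in o2 if c in cams])
if __name__=="__main__":
  for cams in (("side","top"),("side",),("top",)):
    r=least_squares(rr,[.55,-.24,0],args=(cams,),x_scale=[.01,.01,.05]);print(cams,r.x.round(4));print(r.fun.reshape(-1,2).round(1).tolist())
  p=least_squares(rr,[.55,-.24,0],args=(("side","top"),)).x
  for c,f,(x0,y0,x1,y1,s) in(("side","pics/side0.png",(285,185,385,280,8)),("top","pics/top0.png",(330,190,395,280,6))):
    im=cv2.imread(f)[y0:y1,x0:x1];im=cv2.resize(im,None,fx=s,fy=s,interpolation=cv2.INTER_CUBIC)
    for x,sg in((-.072,1),(-.03,-1),(.012,1)):
      Y=lambda y:y*sg
      for xx in (x-.004,x+.004):
        q=np.array([W(p,(xx,Y(a),b)) for a,b in((-.035,.05),(-.035,.1),(.013,.1),(.013,z),(.035,z),(.035,.05))])
        u=((proj(c,q)-[x0,y0]+.5)*s-.5).round().astype(int);cv2.polylines(im,[u.reshape(-1,1,2)],False,(0,255,0),1)
    q=np.array([W(p,(.066+a*.008,b*.012,.1645)) for a,b in((1,1),(1,-1),(-1,-1),(-1,1),(1,1))])
    u=((proj(c,q)-[x0,y0]+.5)*s-.5).round().astype(int);cv2.polylines(im,[u.reshape(-1,1,2)],False,(0,255,255),1)
    q=np.array([W(p,(a*.1025,b*.047,0)) for a,b in((1,1),(1,-1),(-1,-1),(-1,1),(1,1))])
    u=((proj(c,q)-[x0,y0]+.5)*s-.5).round().astype(int);cv2.polylines(im,[u.reshape(-1,1,2)],False,(255,0,255),1)
    cv2.imwrite(f"pics/ovr_{c}.png",im)
E
python3 fitr.py
```

```text
('side', 'top') [ 0.5537 -0.2496 -0.1157]
[[0.2, 1.4], [-1.4, 2.1], [-0.5, 1.6], [-0.6, 1.4], [0.4, -0.6], [-0.3, -0.9], [1.4, -0.4], [0.3, -0.2], [1.2, 0.1], [1.4, 0.6]]
('side',) [ 0.5541 -0.2527 -0.119 ]
[[0.5, 0.6], [-1.0, 1.3], [-0.1, 0.8], [-0.1, 0.6], [0.6, -1.4], [0.2, -1.8]]
('top',) [ 0.5539 -0.2467 -0.1079]
[[0.5, -0.3], [-0.7, -0.3], [0.1, 0.1], [0.1, 0.6]]
```

View pics/ovr_side.png

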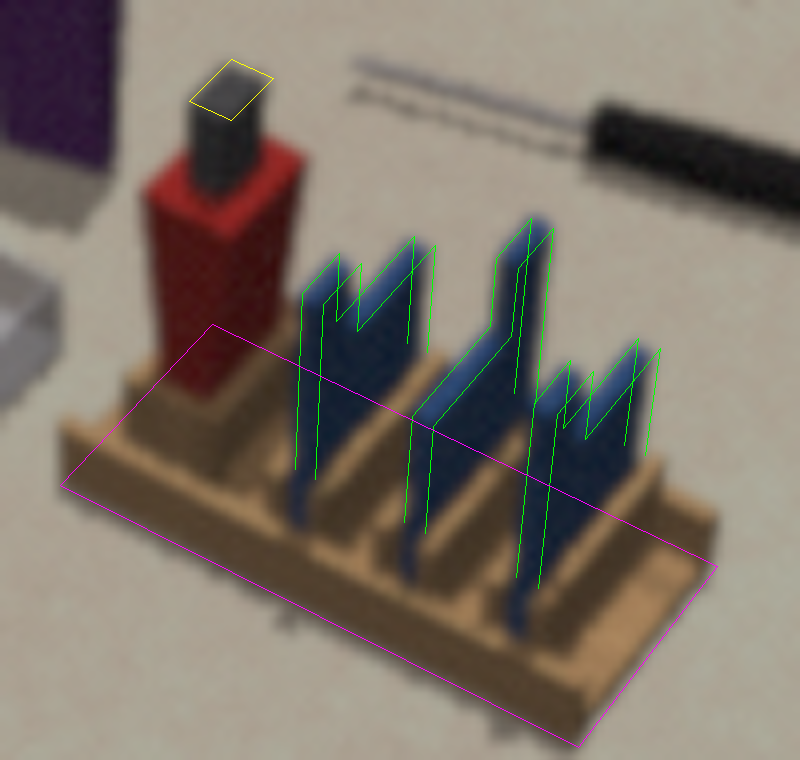

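View pics/ovr_top.png

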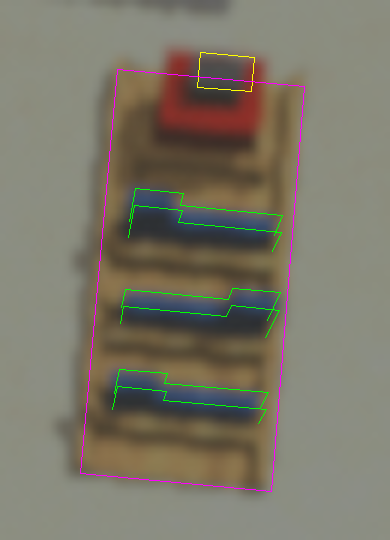

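```bash
cat > go.py <<'E'
import sys
from h import *
RACK=np.array([.5538,-.249,-.113]); PK=np.array([.552,.1325,-.076])
def fr(p,l):
    c,s=np.cos(p[2]),np.sin(p[2]);return np.array([p[0]+c*l[0]-s*l[1],p[1]+s*l[0]+c*l[1],l[2]])
def tool(yaw,lean=0,flip=False):
    # tool x along yaw dir, z down; lean: top tilts to -x by lean
    B=R.from_euler('z',yaw)*R.from_euler('y',-lean)
    r=B*R.from_euler('x',np.pi)
    return r*R.from_euler('z',np.pi) if flip else r
def plan(pos,rot):
    s=get_state();R0=R.from_rotvec(s['tool_rot']);t=np.array(pos)-s['tool_pos']
    print('t',round(s['time_s'],2),'pos',s['tool_pos'].round(4),'F',s['force'].round(1),'w',round(s['grip_width'],4))
    rv=(R0.inv()*rot).as_rotvec()
    print('world d',t.round(4),'rot(tool)',rv.round(4))
    print('dp in cur tool',R0.inv().apply(t).round(4),' dp in new tool',rot.inv().apply(t).round(4))
E
python3 - <<'E'
from go import *
print(R.from_rotvec(get_state()['tool_rot']).as_matrix().round(3))
A=fr(RACK,(-.072,.024,.2));print(A)
for f in(0,1): plan(A,tool(RACK[2],0,f))
print(atz("top",(418,277),0),atz("side",(397,225),0))
E
```

```text
[[ 0.345 -0.939  0.   ]
 [-0.939 -0.345 -0.   ]
 [ 0.    -0.    -1.   ]]
[ 0.48496543 -0.21703437  0.2       ]
t 0.9 pos [ 0.1895 -0.5163  0.2313] F [0.1 0.3 0.3] w 0.0855
world d [ 0.2954  0.2993 -0.0313] rot(tool) [-0.    -0.    -1.106]
dp in cur tool [-0.1791 -0.3804  0.0313]  dp in new tool [ 0.2598 -0.3307  0.0313]
t 0.9 pos [ 0.1895 -0.5163  0.2313] F [0.1 0.3 0.3] w 0.0855
world d [ 0.2954  0.2993 -0.0313] rot(tool) [-0.      0.      2.0356]
dp in cur tool [-0.1791 -0.3804  0.0313]  dp in new tool [-0.2598  0.3307  0.0313]
[ 0.42770779 -0.41090698  0.        ] [ 0.43149401 -0.42306286  0.        ]
```

{"name": "drive_tool", "arguments": {"fingers": [0.35,0.35,0.35,0.35,0.35,0.35,0.35,0.35], "dp": [[0,0,0],[0,0,0],[0,0,0],[0,0,0],[0,0,0],[0,0,0],[0,0,0],[0,0,0]], "rot": [[0,0,-0.123],[0,0,-0.123],[0,0,-0.123],[0,0,-0.123],[0,0,-0.123],[0,0,-0.123],[0,0,-0.123],[0,0,-0.123]], "grip_force": 40}}

```text
time_s: 1.57
tool_pos: [0.1896, -0.5163, 0.2313]
tool_rot: [-3.121, 0.359, -0.0]
force: [0.0, -0.0, 0.3]
grip_width: 0.0303
```

{"name": "drive_tool", "arguments": {"fingers": [0.35,0.35,0.35,0.35,0.35,0.35,0.35,0.35], "dp": [[0,0,0],[0.024,-0.03,0],[0.024,-0.03,0],[0.024,-0.03,0],[0.024,-0.03,0],[0.024,-0.03,0],[0.024,-0.03,0],[0.024,-0.03,0]], "rot": [[0,0,-0.122],[0,0,0],[0,0,0],[0,0,0],[0,0,0],[0,0,0],[0,0,0],[0,0,0]]}}

```text
time_s: 2.23
tool_pos: [0.3812, -0.3251, 0.2315]
tool_rot: [3.136, -0.178, 0.001]
force: [0.6, 0.2, 0.0]
grip_width: 0.03
```

```bash
python3 - <<'E'
from go import *
plan(fr(RACK,(-.072,.024,.18)),tool(RACK[2]))
E
```

```text
t 2.23 pos [ 0.3812 -0.3251  0.2315] F [0.6 0.2 0. ] w 0.03
world d [ 0.1037  0.1081 -0.0515] rot(tool) [ 0.0003 -0.0004 -0.0001]
dp in cur tool [ 0.0909 -0.1191  0.0515]  dp in new tool [ 0.0909 -0.1191  0.0515]
```

{"name": "drive_tool", "arguments": {"fingers": [0.35,0.35,0.35,0.35,0.35,0.35], "dp": [[0.022,-0.029,0],[0.022,-0.029,0],[0.022,-0.029,0],[0.022,-0.029,0.025],[0.001,0,0.026],[0,0,0]], "rot": [[0,0,0],[0,0,0],[0,0,0],[0,0,0],[0,0,0],[0,0,0]]}}

```text
time_s: 2.73
tool_pos: [0.4793, -0.2205, 0.1778]
tool_rot: [-3.134, 0.173, 0.009]
force: [-1.5, -0.3, -0.2]
grip_width: 0.0299
```

```bash
python3 - <<'E'
from go import *
plan(fr(RACK,(-.072,.024,.1)),tool(RACK[2]))
s=viewer.camera("side");t=viewer.camera("top")
cv2.imwrite("pics/s1.png",s);cv2.imwrite("pics/t1.png",t)
crop(s,285,125,385,280,5,"pics/s1c.png");crop(cv2.convertScaleAbs(t,alpha=1.5),320,170,420,290,5,"pics/t1c.png")
p=get_state()['tool_pos'];print(proj("side",p),proj("top",p))
E
```

```text
t 2.73 pos [ 0.4793 -0.2205  0.1778] F [-1.5 -0.3 -0.2] w 0.0299
world d [ 0.0057  0.0035 -0.0778] rot(tool) [-0.0025  0.0058  0.0028]
dp in cur tool [ 0.0057 -0.0039  0.0778]  dp in new tool [ 0.0052 -0.0041  0.0778]
[[359.54882058 217.19095263]] [[356.20810608 252.04442045]]
```

View pics/s1c.png

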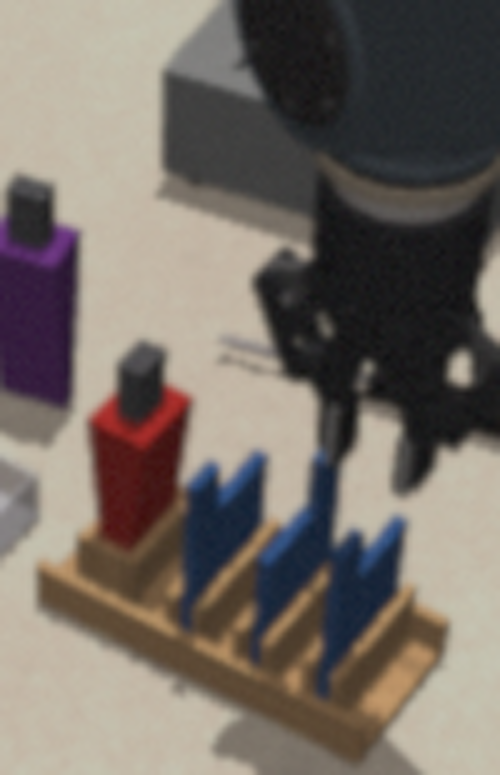

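View pics/t1c.png

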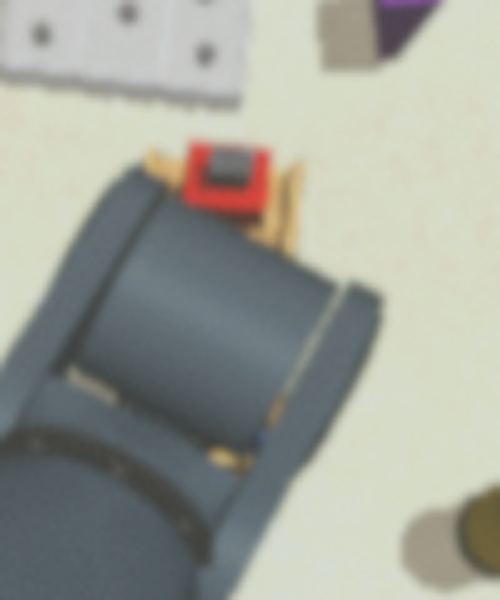

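{"name": "drive_tool", "arguments": {"fingers": [0.35,0.35,0.35,0.35], "dp": [[0,0,0.025],[0,0,0.01],[0,0,0],[0,0,0]], "rot": [[0,0,0],[0,0,0],[0,0,0],[0,0,0]]}}

```text
time_s: 3.17
tool_pos: [0.4801, -0.2235, 0.1475]
tool_rot: [3.136, -0.179, 0.0]
force: [0.8, -0.5, 1.4]
grip_width: 0.03
```

```bash
python3 - <<'E'
from go import *
s=viewer.camera("side")
cv2.imwrite("pics/s2.png",s)
plan(fr(RACK,(-.072,.024,.1)),tool(RACK[2]))
x0,y0,k=315,175,9
crop(s,x0,y0,x0+85,y0+65,k,"pics/s2c.png")
im=cv2.imread("pics/s2c.png")
p=get_state()['tool_pos'];r=R.from_rotvec(get_state()['tool_rot'])
for l in ((0,0,0),(.015,0,0),(-.015,0,0),(.015,.011,0),(.015,-.011,0),(-.015,.011,0),(-.015,-.011,0)):
    u=(proj("side",p+r.apply(l))[0]-[x0,y0]+.5)*k-.5
    cv2.circle(im,tuple(int(v) for v in u),4,(0,255,255),1)
cv2.imwrite("pics/s2c.png",im)
E
```

```text
t 3.22 pos [ 0.4804 -0.2235  0.1479] F [0.9 0.6 0.3] w 0.0297
world d [ 0.0045  0.0065 -0.0479] rot(tool) [ 0.0005 -0.001  -0.0009]
dp in cur tool [ 0.0037 -0.007   0.0479]  dp in new tool [ 0.0038 -0.007   0.0479]
```

View pics/s2c.png

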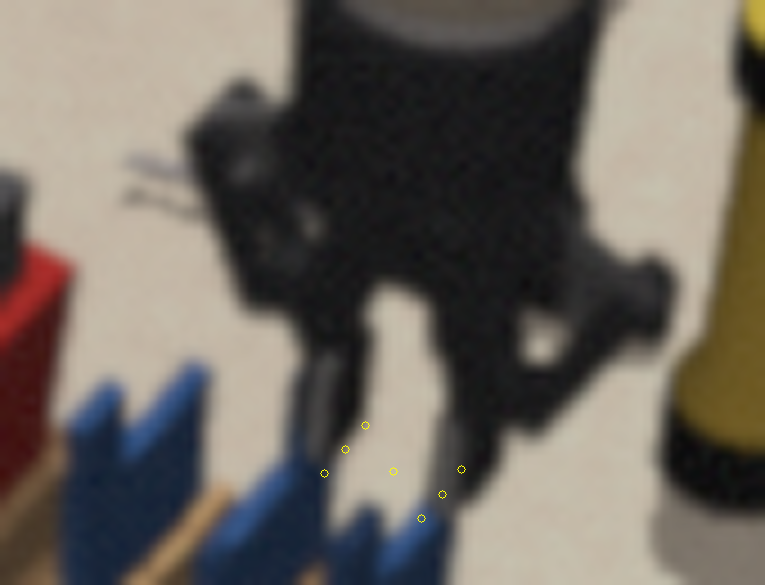

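{"name": "drive_tool", "arguments": {"fingers": [0.35,0.35,0.35,0.35,0.35,0.35], "dp": [[0.004,-0.007,0],[0,0,0.016],[0,0,0.016],[0,0,0.016],[0,0,0],[0,0,0]], "rot": [[0,0,0],[0,0,0],[0,0,0],[0,0,0],[0,0,0],[0,0,0]]}}

```text
time_s: 3.72
tool_pos: [0.4853, -0.2161, 0.0992]
tool_rot: [-3.136, 0.177, 0.0]
force: [-0.6, -0.8, 0.5]
grip_width: 0.03
```

```bash
python3 - <<'E'
from go import *
s=viewer.camera("side")
cv2.imwrite("pics/s3.png",s)
plan(fr(RACK,(-.072,.024,.1)),tool(RACK[2]))
x0,y0,k=315,185,9
crop(s,x0,y0,x0+85,y0+65,k,"pics/s3c.png")
E
```

```text
t 3.77 pos [ 0.4856 -0.2164  0.0998] F [ 0.3 -0.1 -0.1] w 0.0299
world d [-0.0007 -0.0006  0.0002] rot(tool) [ 0.0004 -0.001   0.0001]
dp in cur tool [-0.0006  0.0007 -0.0002]  dp in new tool [-0.0006  0.0007 -0.0002]
```

View pics/s3c.png

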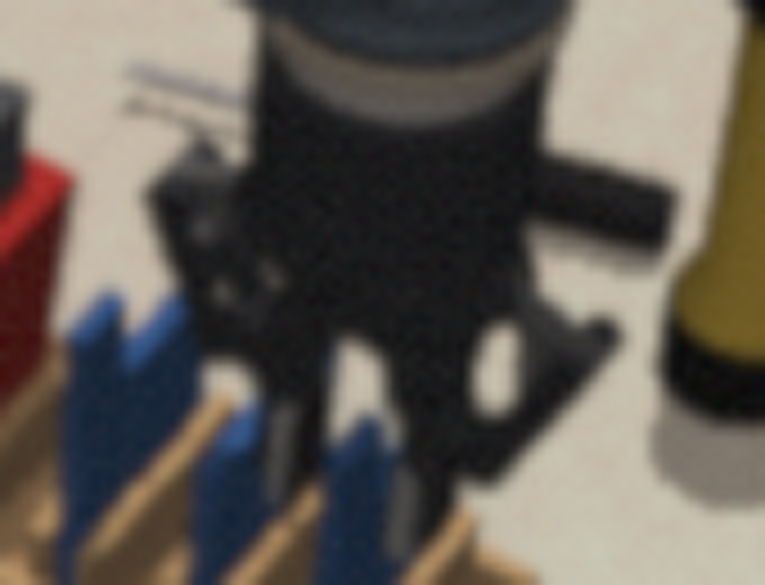

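{"name": "drive_tool", "arguments": {"fingers": [0,0,0,0,0,0], "dp": [[0,0,0],[0,0,0],[0,0,0],[0,0,0],[0,0,0],[0,0,0]], "rot": [[0,0,0],[0,0,0],[0,0,0],[0,0,0],[0,0,0],[0,0,0]], "grip_force": 60}}

```text
time_s: 4.27
tool_pos: [0.4857, -0.2166, 0.1]
tool_rot: [3.136, -0.178, 0.003]
force: [-0.3, 2.1, 6.4]
grip_width: 0.0068
```

{"name": "drive_tool", "arguments": {"fingers": [0,0,0,0,0,0,0,0], "dp": [[0,0,-0.02],[0,0,-0.03],[0,0,-0.03],[0,0,-0.03],[0,0,-0.03],[0,0,-0.02],[0,0,0],[0,0,0]], "rot": [[0,0,0],[0,0,0],[0,0,0],[0,0,0],[0,0,0],[0,0,0],[0,0,0],[0,0,0]]}}

```text
time_s: 4.93
tool_pos: [0.4851, -0.2164, 0.2594]
tool_rot: [3.136, -0.177, 0.003]
force: [-0.3, -0.2, -1.9]
grip_width: 0.0072
```

```bash
python3 - <<'E'
from go import *
s=viewer.camera("side");cv2.imwrite("pics/s4.png",s)
x0,y0,k=285,105,5
crop(s,x0,y0,x0+110,y0+115,k,"pics/s4c.png")
def tgt(n,y,h): # packer underside centre n along normal, tcp h up tool from underside, tab +y => tool y
    c,sn=.995,.0998
    return fr(PK,(n*c-h*sn,y,.03+n*sn+h*c))
plan(tgt(.0055,.024,.180),tool(PK[2],.1))
E
```

```text
t 4.98 pos [ 0.4847 -0.2162  0.2582] F [-0.4  0.4 -1. ] w 0.007
world d [ 0.0567  0.3735 -0.0485] rot(tool) [ 0.0016  0.1004 -0.0371]
dp in cur tool [ 0.0142 -0.3775  0.0486]  dp in new tool [ 0.0232 -0.3768  0.0511]
```

View pics/s4c.png

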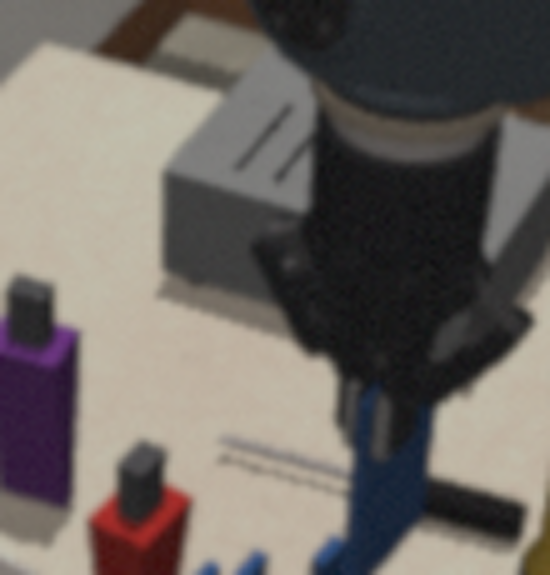

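{"name": "drive_tool", "arguments": {"fingers": [0,0,0,0,0,0,0,0], "dp": [[0,0,0],[0.002,-0.03,0],[0.002,-0.037,0],[0.002,-0.037,0],[0.002,-0.037,0],[0.002,-0.037,0],[0.002,-0.037,0],[0.002,-0.037,0]], "rot": [[0,0.1,-0.037],[0,0,0],[0,0,0],[0,0,0],[0,0,0],[0,0,0],[0,0,0],[0,0,0]]}}

```text
time_s: 5.65
tool_pos: [0.5172, 0.0357, 0.258]
tool_rot: [3.13, -0.119, 0.152]
force: [0.8, -0.3, -1.1]
grip_width: 0.0071
```

{"name": "drive_tool", "arguments": {"fingers": [0,0,0,0,0,0,0], "dp": [[0.002,-0.037,0],[0.002,-0.037,0],[0.002,-0.035,0],[0,-0.016,0],[0,0,0],[0,0,0],[0,0,0]], "rot": [[0,0,0],[0,0,0],[0,0,0],[0,0,0],[0,0,0],[0,0,0],[0,0,0]]}}

```text
time_s: 6.23
tool_pos: [0.533, 0.1573, 0.2589]
tool_rot: [3.129, -0.119, 0.153]
force: [0.6, 0.6, -2.3]
grip_width: 0.0071
```

```bash
cat >> go.py <<'E'
def tgt(n,y,h):
    c,sn=.995,.0998
    return fr(PK,(n*c-h*sn,y,.03+n*sn+h*c))
def held(cam,n,img,x0,y0,x1,y1,k,sg=1,h=.090):
    s=get_state();p=s['tool_pos'];r=R.from_rotvec(s['tool_rot'])
    crop(img,x0,y0,x1,y1,k,n);im=cv2.imread(n)
    # packer frame: tool y = -packer y*; tab at tcp
    for xx in(-.004,.004):
        pts=[(xx,sg*.011,.0),(xx,sg*.059,0),(xx,sg*.059,h),(xx,-sg*.011,h),(xx,-sg*.011,-.031),(xx,sg*.011,-.031),(xx,sg*.011,0)]
        q=np.array([p+r.apply(a) for a in pts]);u=((proj(cam,q)-[x0,y0]+.5)*k-.5).round().astype(int)
        cv2.polylines(im,[u.reshape(-1,1,2)],False,(0,255,255),1)
    z=.105
    for pts in ([(.0225,-.039,z),(-.0075,-.039,z),(-.0075,.039,z),(.0225,.039,z)],):
        q=np.array([fr(PK,a) for a in pts]);u=((proj(cam,q)-[x0,y0]+.5)*k-.5).round().astype(int)
        cv2.polylines(im,[u.reshape(-1,1,2)],False,(0,255,0),1)
    cv2.imwrite(n,im)
E
python3 - <<'E'
from go import *
plan(tgt(.0055,.024,.180),tool(PK[2],.1))
s=viewer.camera("side");t=viewer.camera("top");cv2.imwrite("pics/s5.png",s);cv2.imwrite("pics/t5.png",t)
held("side","pics/s5c.png",s,190,240,310,380,5)
held("top","pics/t5c.png",cv2.convertScaleAbs(t,alpha=1.5),190,165,290,275,6)
E
```

```text
t 6.23 pos [0.533  0.1573 0.2589] F [ 0.6  0.6 -2.3] w 0.0071
world d [ 0.0083  0.0001 -0.0493] rot(tool) [ 0.0027  0.0019 -0.    ]
dp in cur tool [ 0.0034 -0.0009  0.0498]  dp in new tool [ 0.0033 -0.0007  0.0498]
```

View pics/s5c.png

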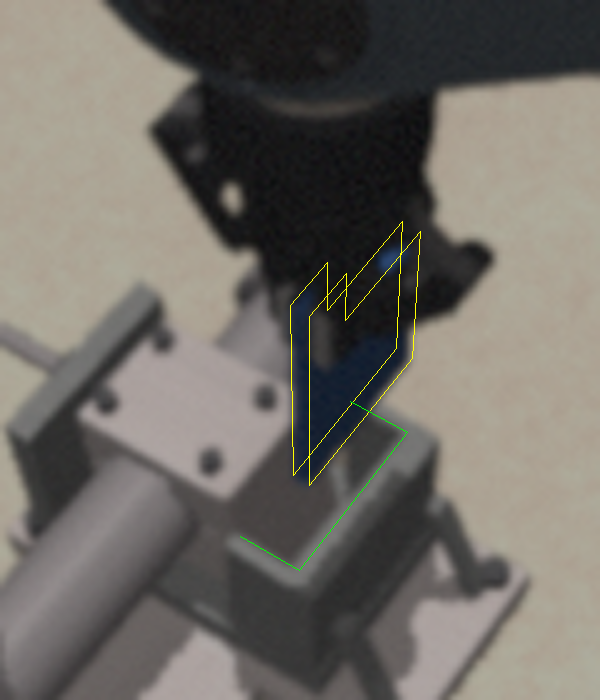

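View pics/t5c.png

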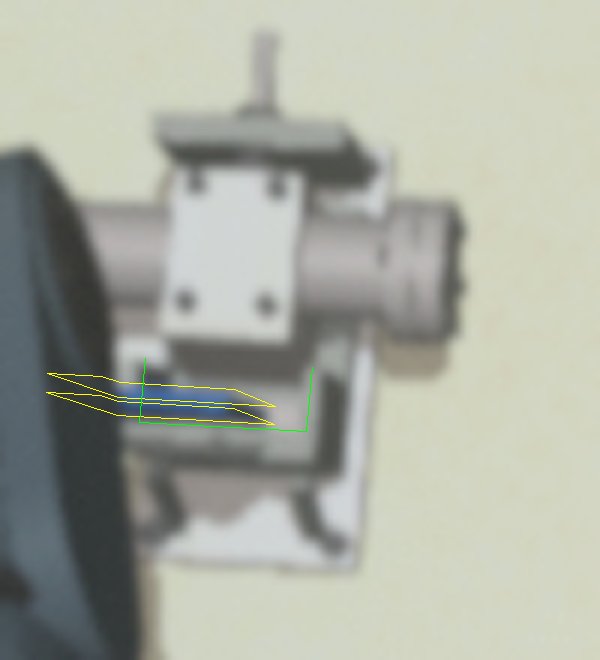

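{"name": "drive_tool", "arguments": {"fingers": [0,0,0,0,0,0], "dp": [[0.003,-0.001,0.02],[0,0,0.02],[0,0,0.012],[0,0,0],[0,0,0],[0,0,0]], "rot": [[0,0,0],[0,0,0],[0,0,0],[0,0,0],[0,0,0],[0,0,0]]}}

```text
time_s: 6.83
tool_pos: [0.5421, 0.1579, 0.2095]
tool_rot: [3.13, -0.12, 0.158]
force: [0.3, -0.5, -0.7]
grip_width: 0.0073
```

```bash

python3 - <<'E'
from go import *
plan(tgt(.0055,.024,.110),tool(PK[2],.1))
s=viewer.camera("side");t=viewer.camera("top");cv2.imwrite("pics/s6.png",s);cv2.imwrite("pics/t6.png",t)
held("side","pics/s6c.png",s,210,270,310,380,7)
held("top","pics/t6c.png",cv2.convertScaleAbs(t,alpha=1.5),200,195,280,265,9)
E
```

```text
t 6.83 pos [0.5421 0.1579 0.2095] F [ 0.3 -0.5 -0.7] w 0.0073
world d [ 0.0062 -0.0011 -0.0695] rot(tool) [ 0.0016 -0.0012 -0.0007]
dp in cur tool [-0.0008  0.0005  0.0698]  dp in new tool [-0.0007  0.0006  0.0698]
```

View pics/s6c.png

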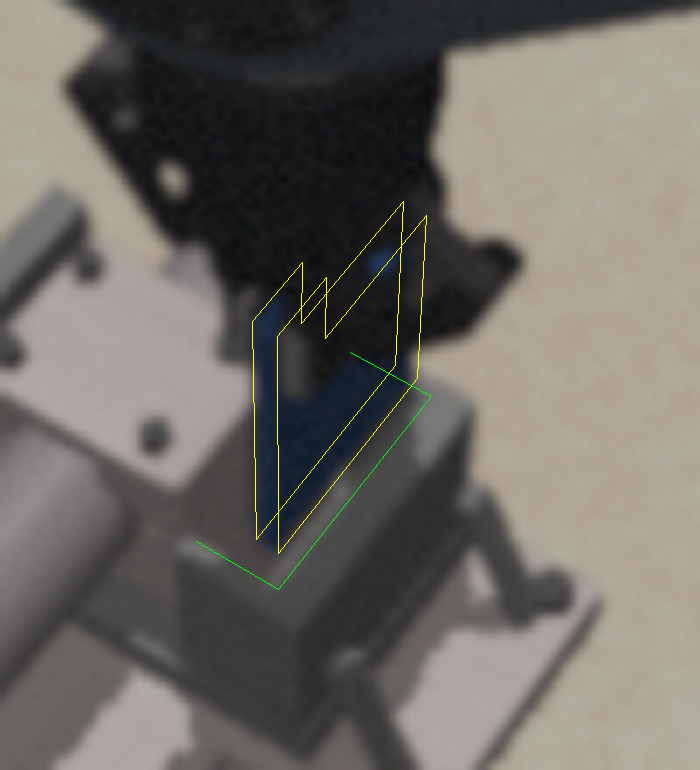

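View pics/t6c.png

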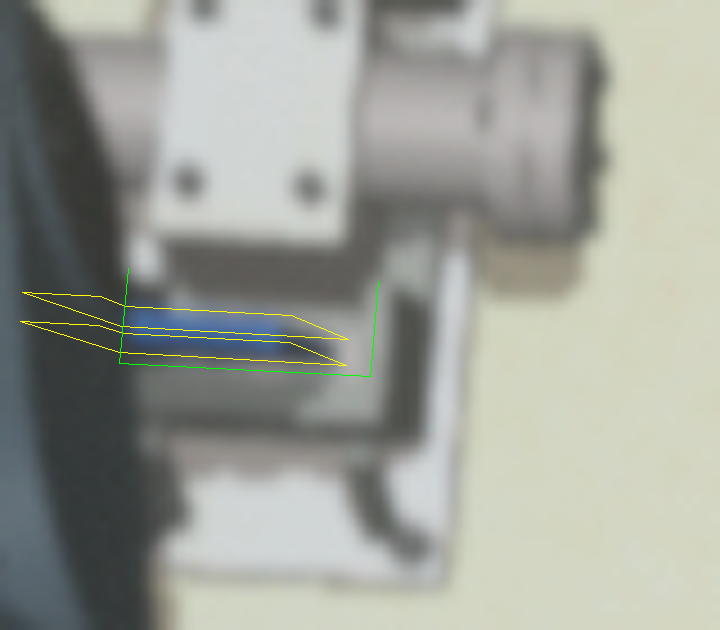

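{"name": "drive_tool", "arguments": {"fingers": [0,0,0,0,0,0,0,0], "dp": [[0,0,0.016],[0,0,0.016],[0,0,0.016],[0,0,0.014],[0,0,0.01],[0,0,0.006],[0,0,0],[0,0,0]], "rot": [[0,0,0],[0,0,0],[0,0,0],[0,0,0],[0,0,0],[0,0,0],[0,0,0],[0,0,0]]}}

```text
time_s: 7.6
tool_pos: [0.5497, 0.1577, 0.1315]
tool_rot: [3.13, -0.119, 0.157]
force: [0.1, 0.2, -1.1]
grip_width: 0.0069
```

```bash

python3 - <<'E'
from go import *
plan(tgt(.0055,.024,.090),tool(PK[2],.1))
s=viewer.camera("side");t=viewer.camera("top");cv2.imwrite("pics/s7.png",s);cv2.imwrite("pics/t7.png",t)
held("side","pics/s7c.png",s,210,290,310,390,7)
held("top","pics/t7c.png",cv2.convertScaleAbs(t,alpha=1.5),200,195,280,265,9)
E
```

```text
t 7.6 pos [0.5497 0.1577 0.1315] F [ 0.1  0.2 -1.1] w 0.0069
world d [ 0.0006 -0.001  -0.0114] rot(tool) [ 0.0017 -0.0005  0.0001]
dp in cur tool [-0.0005  0.0009  0.0114]  dp in new tool [-0.0005  0.0009  0.0114]
```

View pics/s7c.png

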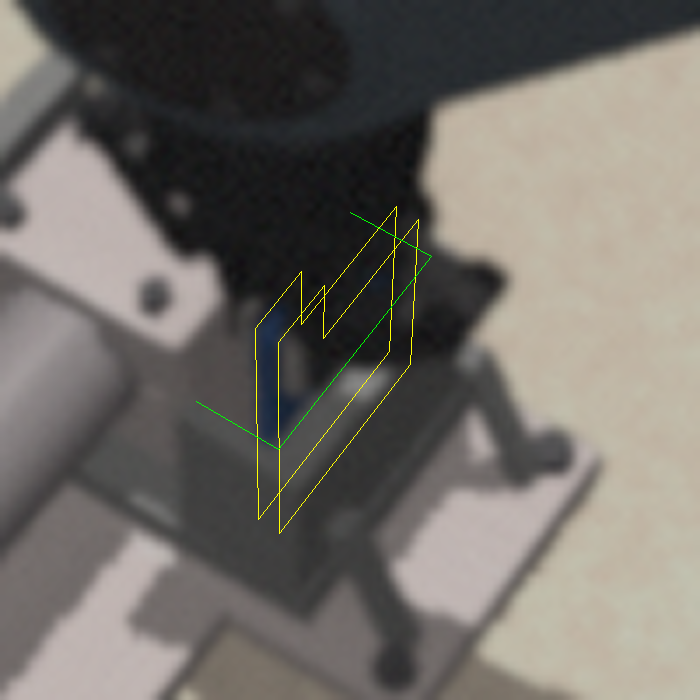

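View pics/t7c.png

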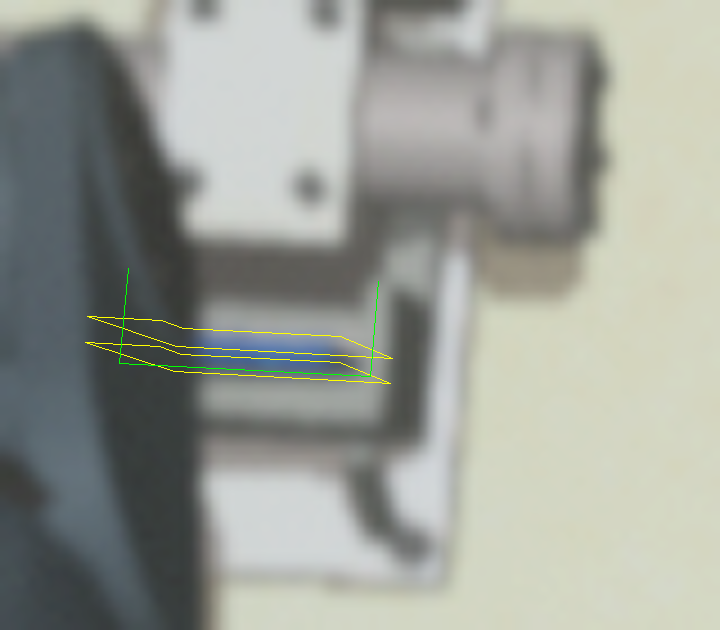

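{"name": "drive_tool", "arguments": {"fingers": [0,0,0,0,0], "dp": [[0,0,0.005],[0,0,0.003],[0,0,0.002],[0,0,0],[0,0,0]], "rot": [[0,0,0],[0,0,0],[0,0,0],[0,0,0],[0,0,0]]}}

```text
time_s: 8.12
tool_pos: [0.5504, 0.1575, 0.1209]
tool_rot: [3.13, -0.119, 0.156]
force: [0.5, 0.6, -1.5]
grip_width: 0.0072
```

{"name": "drive_tool", "arguments": {"fingers": [0,0,0,0], "dp": [[0,0,0.001],[0,0,0.001],[0,0,0],[0,0,0]], "rot": [[0,0,0],[0,0,0],[0,0,0],[0,0,0]]}}

```text
time_s: 8.45
tool_pos: [0.551, 0.1576, 0.12]
tool_rot: [3.13, -0.119, 0.158]
force: [-3.4, -1.3, 7.9]
grip_width: 0.0075
```

{"name": "drive_tool", "arguments": {"fingers": [0.25,0.25,0.25,0.25,0.25,0.25,0.25,0.25], "dp": [[0,0,0],[0,0,0],[0,0,0],[0,0,-0.01],[0,0,-0.02],[0,0,-0.03],[0,0,-0.035],[0,0,-0.035]], "rot": [[0,0,0],[0,0,0],[0,0,0],[0,0,0],[0,0,0],[0,0,0],[0,0,0],[0,0,0]]}}

```text
time_s: 9.12
tool_pos: [0.5371, 0.1586, 0.2502]
tool_rot: [3.13, -0.119, 0.156]
force: [0.8, -0.5, 0.5]
grip_width: 0.0213
```

```bash

python3 - <<'E'
from go import *
B=fr(RACK,(-.03,-.024,.17))
plan(B,tool(RACK[2]))
E
```

```text
t 9.12 pos [0.5371 0.1586 0.2502] F [ 0.8 -0.5  0.5] w 0.0213
world d [-0.0158 -0.4281 -0.0802] rot(tool) [ 0.0002 -0.0994  0.037 ]
dp in cur tool [0.0086 0.4279 0.0824]  dp in new tool [0.0325 0.4272 0.0802]
```

{"name": "drive_tool", "arguments": {"fingers": [0.35,0.35,0.35,0.35,0.35,0.35,0.35,0.35], "dp": [[0,0,0],[0.003,0.036,0],[0.003,0.038,0],[0.003,0.038,0],[0.003,0.038,0],[0.003,0.038,0],[0.003,0.038,0],[0.003,0.038,0]], "rot": [[0,-0.1,0.037],[0,0,0],[0,0,0],[0,0,0],[0,0,0],[0,0,0],[0,0,0],[0,0,0]]}}

```text
time_s: 9.78
tool_pos: [0.5284, -0.1077, 0.2492]
tool_rot: [3.136, -0.177, 0.001]
force: [0.7, 1.1, 0.1]
grip_width: 0.0298
```

```bash

python3 - <<'E'
from go import *
plan(fr(RACK,(-.03,-.024,.17)),tool(RACK[2]))
s=viewer.camera("side");t=viewer.camera("top");cv2.imwrite("pics/s8.png",s);cv2.imwrite("pics/t8.png",t)
crop(s,210,290,310,390,7,"pics/s8c.png");crop(cv2.convertScaleAbs(t,alpha=1.5),200,195,280,265,9,"pics/t8c.png")
E
```

```text
t 9.78 pos [ 0.5284 -0.1077  0.2492] F [0.7 1.1 0.1] w 0.0298
world d [-0.0071 -0.1617 -0.0792] rot(tool) [ 0.0001 -0.0007  0.0001]
dp in cur tool [0.0111 0.1615 0.0792]  dp in new tool [0.0112 0.1615 0.0792]
```

View pics/s8c.png

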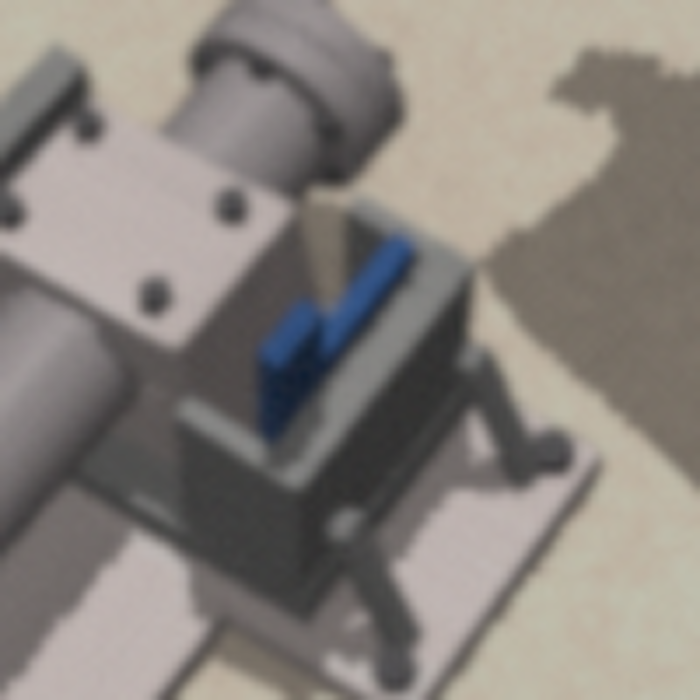

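View pics/t8c.png

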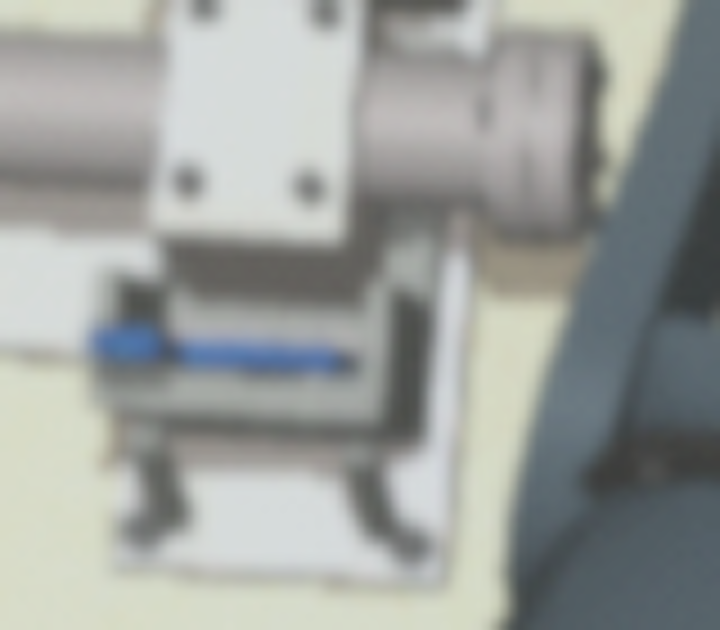

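{"name": "drive_tool", "arguments": {"fingers": [0.35,0.35,0.35,0.35,0.35,0.35,0.35,0.35], "dp": [[0.002,0.038,0],[0.002,0.038,0],[0.002,0.038,0],[0.002,0.035,0.01],[0.003,0.012,0.03],[0,0,0.03],[0,0,0],[0,0,0]], "rot": [[0,0,0],[0,0,0],[0,0,0],[0,0,0],[0,0,0],[0,0,0],[0,0,0],[0,0,0]]}}

```text
time_s: 10.55
tool_pos: [0.5213, -0.2664, 0.1783]
tool_rot: [-3.135, 0.177, 0.003]
force: [0.1, -0.2, -0.4]
grip_width: 0.0298
```

```bash
python3 - <<'E'
from go import *
plan(fr(RACK,(-.03,-.024,.102)),tool(RACK[2]))
E
```

```text
t 10.55 pos [ 0.5213 -0.2664  0.1783] F [ 0.1 -0.2 -0.4] w 0.0298
world d [-0.     -0.0031 -0.0763] rot(tool) [-0.0012  0.0021  0.0002]
dp in cur tool [0.0005 0.0031 0.0763]  dp in new tool [0.0003 0.0031 0.0763]
```

{"name": "drive_tool", "arguments": {"fingers": [0.35,0.35,0.35,0.35,0.35,0.35], "dp": [[0,0.003,0.02],[0,0,0.025],[0,0,0.02],[0,0,0.011],[0,0,0],[0,0,0]], "rot": [[0,0,0],[0,0,0],[0,0,0],[0,0,0],[0,0,0],[0,0,0]]}}

```text
time_s: 11.05
tool_pos: [0.5221, -0.2701, 0.104]
tool_rot: [3.136, -0.176, 0.002]
force: [0.2, -0.1, -0.4]
grip_width: 0.0298
```

```bash
python3 - <<'E'
from go import *
s=viewer.camera("side");cv2.imwrite("pics/s9.png",s)
plan(fr(RACK,(-.03,-.024,.102)),tool(RACK[2]))
x0,y0,k=305,170,9
crop(s,x0,y0,x0+85,y0+65,k,"pics/s9c.png")
E
```

```text
t 11.1 pos [ 0.5223 -0.2703  0.1044] F [ 0.1 -0.1  0.2] w 0.0299
world d [-0.001   0.0009 -0.0024] rot(tool) [ 0.0011 -0.0023  0.0005]
dp in cur tool [-0.0011 -0.0007  0.0024]  dp in new tool [-0.0011 -0.0007  0.0024]
```

View pics/s9c.png

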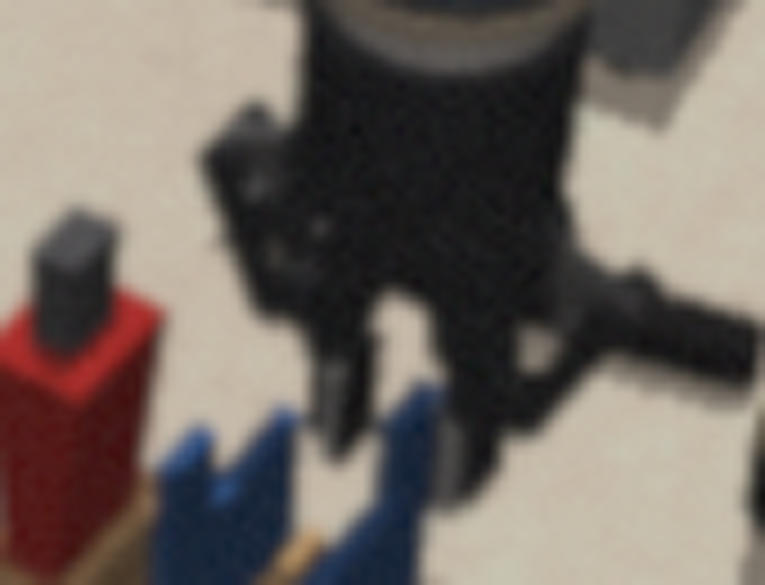

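{"name": "drive_tool", "arguments": {"fingers": [0.35,0,0,0,0,0,0], "dp": [[-0.002,-0.001,0.002],[0,0,0],[0,0,0],[0,0,0],[0,0,0],[0,0,0],[0,0,0]], "rot": [[0,0,0],[0,0,0],[0,0,0],[0,0,0],[0,0,0],[0,0,0],[0,0,0]]}}

```text
time_s: 11.68
tool_pos: [0.5202, -0.2693, 0.1012]
tool_rot: [3.136, -0.178, 0.003]
force: [1.6, 0.2, 6.0]
grip_width: 0.0067
```

{"name": "drive_tool", "arguments": {"fingers": [0,0,0,0,0,0,0,0], "dp": [[0,0,-0.02],[0,0,-0.03],[0,0,-0.03],[0,0,-0.03],[0,0,-0.03],[0,0,-0.02],[0,0,0],[0,0,0]], "rot": [[0,0,0],[0,0,0],[0,0,0],[0,0,0],[0,0,0],[0,0,0],[0,0,0],[0,0,0]]}}

```text
time_s: 12.35
tool_pos: [0.5193, -0.269, 0.2605]
tool_rot: [3.136, -0.177, 0.001]
force: [0.1, 0.3, -1.4]
grip_width: 0.0069
```

```bash
python3 - <<'E'
from go import *
s=viewer.camera("side");cv2.imwrite("pics/s10.png",s)
held("side","pics/s10c.png",s,270,100,390,240,5,-1,.092)
plan(tgt(.0145,-.024,.210),tool(PK[2],.1))
E
```

```text
t 12.4 pos [ 0.5188 -0.2687  0.2592] F [-0.7  0.  -1.5] w 0.0071
world d [ 0.0249  0.3777 -0.0188] rot(tool) [ 0.0012  0.1017 -0.037 ]
dp in cur tool [-0.0179 -0.3781  0.0191]  dp in new tool [-0.0058 -0.3785  0.0183]
```

View pics/s10c.png

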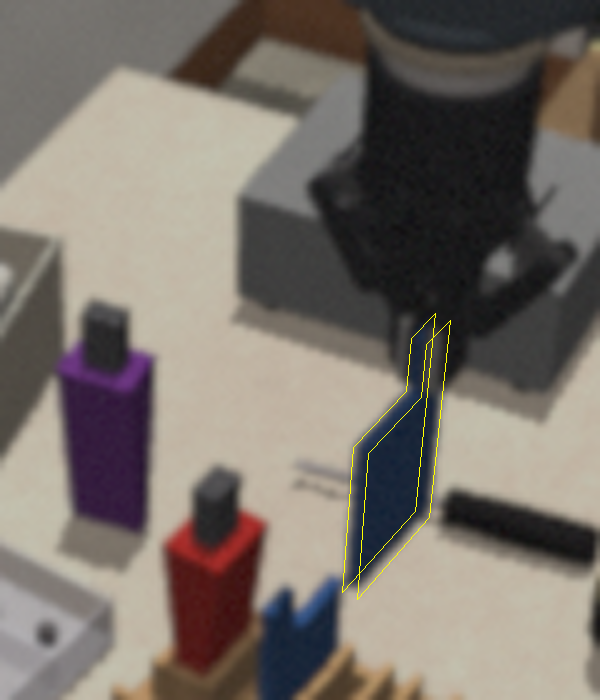

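{"name": "drive_tool", "arguments": {"fingers": [0,0,0,0,0,0,0,0], "dp": [[0,0,0],[-0.001,-0.03,0],[-0.001,-0.037,0],[-0.001,-0.037,0],[-0.001,-0.037,0],[0,-0.037,0],[0,-0.037,0],[0,-0.037,0]], "rot": [[0,0.101,-0.037],[0,0,0],[0,0,0],[0,0,0],[0,0,0],[0,0,0],[0,0,0],[0,0,0]]}}

```text
time_s: 13.07
tool_pos: [0.5334, -0.0156, 0.2575]
tool_rot: [3.13, -0.119, 0.153]
force: [0.6, -0.8, -1.4]
grip_width: 0.0068
```

{"name": "drive_tool", "arguments": {"fingers": [0,0,0,0,0,0,0], "dp": [[0,-0.037,0],[0,-0.037,0],[0,-0.035,0],[0,-0.016,0],[0,0,0],[0,0,0],[0,0,0]], "rot": [[0,0,0],[0,0,0],[0,0,0],[0,0,0],[0,0,0],[0,0,0],[0,0,0]]}}

```text
time_s: 13.65
tool_pos: [0.5436, 0.1066, 0.258]
tool_rot: [3.129, -0.119, 0.154]
force: [0.8, -0.3, -1.3]
grip_width: 0.0072
```

```bash
python3 - <<'E'
from go import *
plan(tgt(.0155,-.024,.19),tool(PK[2],.1))
s=viewer.camera("side");t=viewer.camera("top");cv2.imwrite("pics/s11.png",s);cv2.imwrite("pics/t11.png",t)
held("side","pics/s11c.png",s,200,250,310,390,5,-1,.092)
held("top","pics/t11c.png",cv2.convertScaleAbs(t,alpha=1.5),200,195,280,265,9,-1,.092)
E
```

```text
t 13.65 pos [0.5436 0.1066 0.258 ] F [ 0.8 -0.3 -1.3] w 0.0072
world d [ 0.0031  0.0023 -0.0374] rot(tool) [0.0026 0.0013 0.0001]
dp in cur tool [-0.0008 -0.0026  0.0375]  dp in new tool [-0.0008 -0.0025  0.0375]
```

View pics/s11c.png

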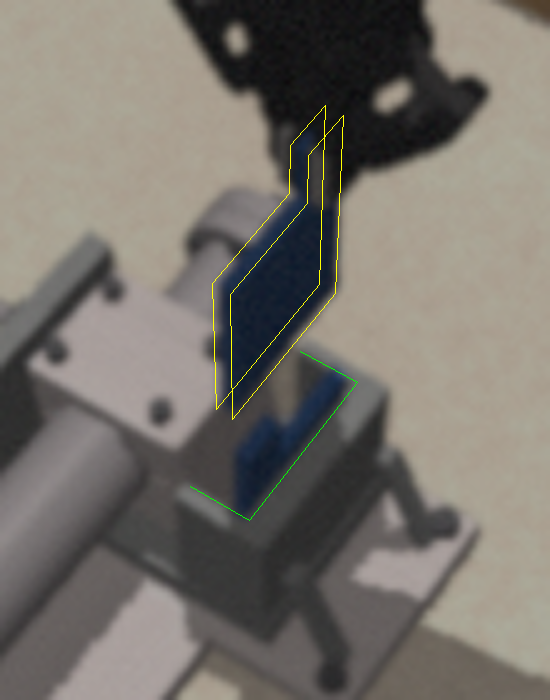

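View pics/t11c.png

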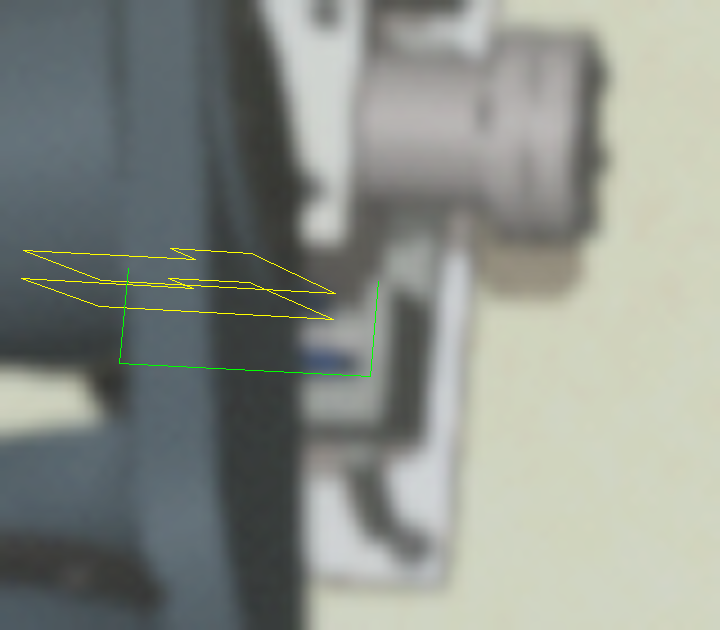

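{"name": "drive_tool", "arguments": {"fingers": [0,0,0,0,0,0], "dp": [[0,-0.0025,0.02],[0,0,0.02],[0,0,0.02],[0,0,0],[0,0,0],[0,0,0]], "rot": [[0,0,0],[0,0,0],[0,0,0],[0,0,0],[0,0,0],[0,0,0]]}}

```text
time_s: 14.25
tool_pos: [0.5507, 0.1087, 0.2006]
tool_rot: [3.13, -0.12, 0.16]
force: [-0.1, -0.4, -0.8]
grip_width: 0.0072
```

```bash
python3 - <<'E'
from go import *
plan(tgt(.0155,-.024,.11),tool(PK[2],.1))
s=viewer.camera("side");cv2.imwrite("pics/s12.png",s)
held("side","pics/s12c.png",s,200,270,310,390,7,-1,.092)
E
```

```text
t 14.25 pos [0.5507 0.1087 0.2006] F [-0.1 -0.4 -0.8] w 0.0072
world d [ 0.0039 -0.0005 -0.0596] rot(tool) [ 0.0018 -0.002  -0.0006]
dp in cur tool [-0.0022  0.0001  0.0597]  dp in new tool [-0.0021  0.0002  0.0597]
```

View pics/s12c.png

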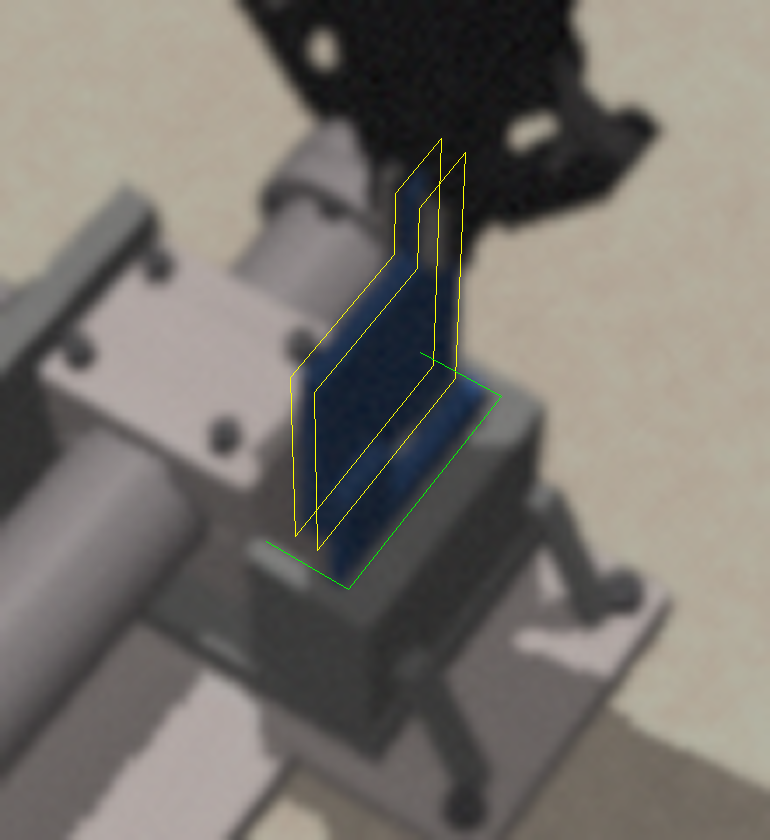

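{"name": "drive_tool", "arguments": {"fingers": [0,0,0,0,0,0,0,0], "dp": [[-0.001,0,0.014],[-0.001,0,0.014],[0,0,0.014],[0,0,0.012],[0,0,0.01],[0,0,0.006],[0,0,0],[0,0,0]], "rot": [[0,0,0],[0,0,0],[0,0,0],[0,0,0],[0,0,0],[0,0,0],[0,0,0],[0,0,0]]}}

```text
time_s: 14.97
tool_pos: [0.5555, 0.1087, 0.13]
tool_rot: [3.13, -0.119, 0.158]
force: [-0.0, -0.3, -1.3]
grip_width: 0.0075
```

```bash
python3 - <<'E'
from go import *
plan(tgt(.0145,-.024,.092),tool(PK[2],.1))
E
```

```text
t 14.97 pos [0.5555 0.1087 0.13  ] F [-0.  -0.3 -1.3] w 0.0075
world d [-0.0001 -0.0005 -0.007 ] rot(tool) [ 0.0018 -0.0012  0.0001]
dp in cur tool [-0.0008  0.0005  0.007 ]  dp in new tool [-0.0008  0.0005  0.007 ]
```

{"name": "drive_tool", "arguments": {"fingers": [0,0,0,0,0], "dp": [[0,0,0.003],[0,0,0.002],[0,0,0.001],[0,0,0],[0,0,0]], "rot": [[0,0,0],[0,0,0],[0,0,0],[0,0,0],[0,0,0]]}}

```text
time_s: 15.38
tool_pos: [0.556, 0.1086, 0.1238]
tool_rot: [3.13, -0.119, 0.158]
force: [-0.2, 0.5, -1.9]
grip_width: 0.0074
```

{"name": "drive_tool", "arguments": {"fingers": [0,0,0,0], "dp": [[0,0,0.001],[0,0,0.001],[0,0,0],[0,0,0]], "rot": [[0,0,0],[0,0,0],[0,0,0],[0,0,0]]}}

```text
time_s: 15.72
tool_pos: [0.5564, 0.1086, 0.1222]
tool_rot: [3.13, -0.119, 0.159]
force: [-1.2, -1.2, 4.0]
grip_width: 0.007
```

{"name": "drive_tool", "arguments": {"fingers": [0,0,0], "dp": [[-0.001,0,0],[-0.001,0,0],[0,0,0]], "rot": [[0,0,0],[0,0,0],[0,0,0]]}}

```text
time_s: 15.97
tool_pos: [0.5548, 0.1089, 0.122]
tool_rot: [3.13, -0.119, 0.161]
force: [2.0, -1.1, 4.5]
grip_width: 0.0069
```

{"name": "drive_tool", "arguments": {"fingers": [0.2,0.2,0.2,0.2,0.2,0.2,0.2,0.2], "dp": [[0,0,0],[0,0,0],[0,0,0],[0,0,-0.01],[0,0,-0.02],[0,0,-0.03],[0,0,-0.035],[0,0,-0.035]], "rot": [[0,0,0],[0,0,0],[0,0,0],[0,0,0],[0,0,0],[0,0,0],[0,0,0],[0,0,0]]}}

```text
time_s: 16.63
tool_pos: [0.5403, 0.11, 0.2526]
tool_rot: [3.13, -0.119, 0.156]
force: [0.0, 0.4, -0.2]
grip_width: 0.0167
```

```bash
python3 - <<'E'
from go import *
plan(fr(RACK,(.066,0,.25)),tool(RACK[2]))
s=viewer.camera("side");cv2.imwrite("pics/s13.png",s)
crop(s,210,270,310,390,7,"pics/s13c.png")
E
```

```text
t 16.63 pos [0.5403 0.11   0.2526] F [ 0.   0.4 -0.2] w 0.0167
world d [ 0.0791 -0.3664 -0.0026] rot(tool) [ 0.0001 -0.0999  0.0371]
dp in cur tool [0.1058 0.3594 0.0139]  dp in new tool [0.1199 0.3552 0.0026]
```

View pics/s13c.png

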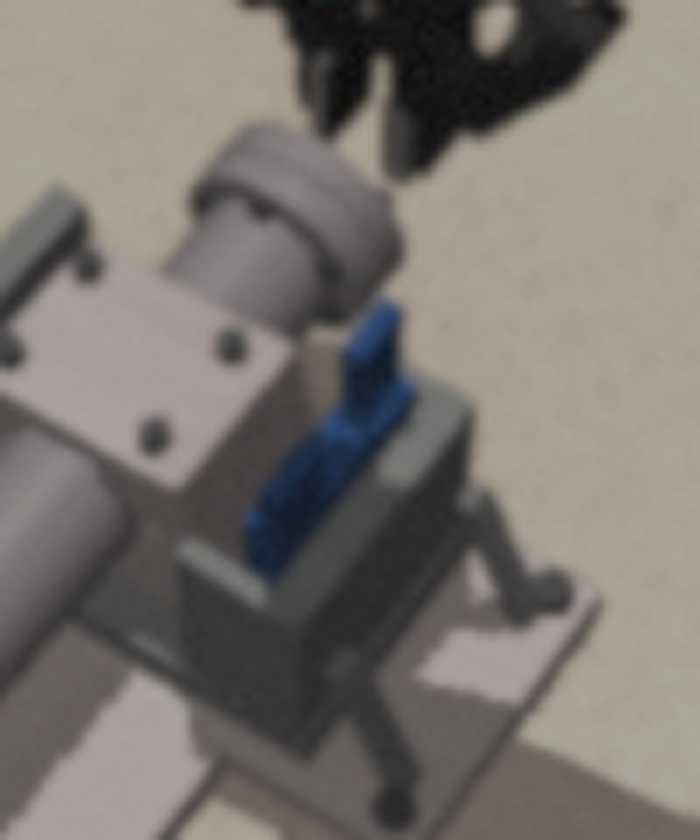

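{"name": "drive_tool", "arguments": {"fingers": [0.45,0.45,0.45,0.45,0.45,0.45,0.45,0.45], "dp": [[0,0,0],[0.012,0.0355,0],[0.012,0.0355,0],[0.012,0.0355,0],[0.012,0.0355,0],[0.012,0.0355,0],[0.012,0.0355,0],[0.012,0.0355,0]], "rot": [[0,-0.1,0.037],[0,0,0],[0,0,0],[0,0,0],[0,0,0],[0,0,0],[0,0,0],[0,0,0]]}}

```text
time_s: 17.35
tool_pos: [0.5965, -0.1482, 0.2514]
tool_rot: [-3.137, 0.177, -0.002]
force: [0.6, 0.8, 0.1]
grip_width: 0.0383
```

{"name": "drive_tool", "arguments": {"fingers": [0.45,0.45,0.45,0.45,0.45,0.45,0.45], "dp": [[0.012,0.0355,0],[0.012,0.0355,0],[0.012,0.0355,0],[0,0,0.03],[0,0,0.03],[0,0,0],[0,0,0]], "rot": [[0,0,0],[0,0,0],[0,0,0],[0,0,0],[0,0,0],[0,0,0],[0,0,0]]}}

```text
time_s: 17.93
tool_pos: [0.6198, -0.2559, 0.1905]
tool_rot: [-3.135, 0.177, 0.003]
force: [-0.1, 0.0, -0.4]
grip_width: 0.0387
```

```bash
python3 - <<'E'
from go import *
plan(fr(RACK,(.066,0,.134)),tool(RACK[2]))
s=viewer.camera("side");t=viewer.camera("top");cv2.imwrite("pics/s14.png",s)
crop(s,270,120,370,250,6,"pics/s14c.png")
E
```

```text
t 17.93 pos [ 0.6198 -0.2559  0.1905] F [-0.1  0.  -0.4] w 0.0387
world d [-0.0004 -0.0006 -0.0565] rot(tool) [-0.0011  0.0018  0.0001]
dp in cur tool [-0.0002  0.0007  0.0565]  dp in new tool [-0.0003  0.0006  0.0565]
```

View pics/s14c.png

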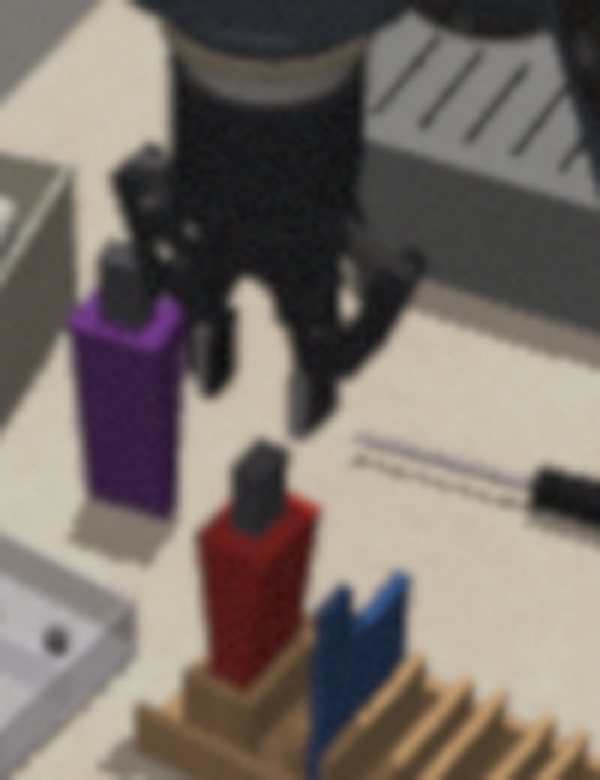

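{"name": "drive_tool", "arguments": {"fingers": [0.45,0.45,0.45,0.45,0.45], "dp": [[0,0.001,0.02],[0,0,0.02],[0,0,0.014],[0,0,0.002],[0,0,0]], "rot": [[0,0,0],[0,0,0],[0,0,0],[0,0,0],[0,0,0]]}}

```text
time_s: 18.45
tool_pos: [0.6208, -0.2572, 0.1363]
tool_rot: [3.136, -0.177, 0.003]
force: [0.3, -0.1, -0.3]
grip_width: 0.0386
```

```bash
python3 - <<'E'
from go import *
plan(fr(RACK,(.066,0,.134)),tool(RACK[2]))
s=viewer.camera("side");cv2.imwrite("pics/s15.png",s)
crop(s,270,120,370,250,6,"pics/s15c.png")
E
```

```text
t 18.45 pos [ 0.6208 -0.2572  0.1363] F [ 0.3 -0.1 -0.3] w 0.0386
world d [-0.0014  0.0007 -0.0023] rot(tool) [ 0.0003 -0.0021  0.0005]
dp in cur tool [-0.0015 -0.0006  0.0023]  dp in new tool [-0.0015 -0.0006  0.0023]
```

View pics/s15c.png

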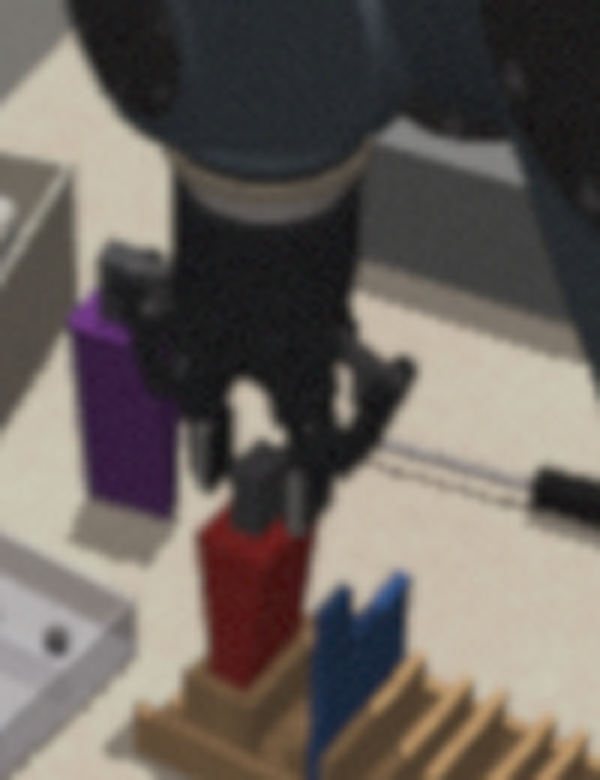

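{"name": "drive_tool", "arguments": {"fingers": [0.45,0.45,0,0,0,0,0,0], "dp": [[-0.003,-0.0005,0.001],[0,0,0],[0,0,0],[0,0,0],[0,0,0],[0,0,0],[0,0,0],[0,0,0]], "rot": [[0,0,0],[0,0,0],[0,0,0],[0,0,0],[0,0,0],[0,0,0],[0,0,0],[0,0,0]], "grip_force": 100}}

```text
time_s: 19.17
tool_pos: [0.6179, -0.2567, 0.1349]
tool_rot: [3.136, -0.177, 0.004]
force: [-0.1, -0.1, 6.3]
grip_width: 0.0145
```

{"name": "drive_tool", "arguments": {"fingers": [0,0,0,0,0,0,0,0], "dp": [[0,0,-0.015],[0,0,-0.03],[0,0,-0.03],[0,0,-0.035],[0,0,-0.035],[0,0,-0.03],[0,0,0],[0,0,0]], "rot": [[0,0,0],[0,0,0],[0,0,0],[0,0,0],[0,0,0],[0,0,0],[0,0,0],[0,0,0]]}}

```text
time_s: 19.83
tool_pos: [0.6174, -0.2565, 0.3098]
tool_rot: [3.136, -0.177, 0.004]
force: [-0.1, -1.0, -3.6]
grip_width: 0.0143
```

```bash
python3 - <<'E'
from go import *
plan(fr(PK,(.021,0,.31)),tool(PK[2]))
s=viewer.camera("side");cv2.imwrite("pics/s16.png",s)
crop(s,250,60,370,250,4,"pics/s16c.png")
E
```

```text
t 19.83 pos [ 0.6174 -0.2565  0.3098] F [-0.1 -1.  -3.6] w 0.0143
world d [-4.440e-02  3.874e-01  2.000e-04] rot(tool) [ 0.0006 -0.0025 -0.037 ]
dp in cur tool [-0.0878 -0.3799 -0.0006]  dp in new tool [-7.370e-02 -3.829e-01 -2.000e-04]
```

View pics/s16c.png

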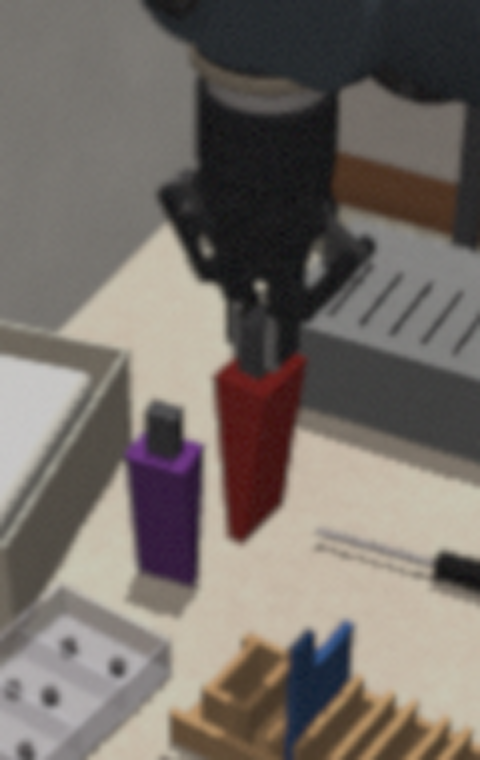

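{"name": "drive_tool", "arguments": {"fingers": [0,0,0,0,0,0,0,0], "dp": [[0,0,0],[-0.007,-0.037,0],[-0.007,-0.037,0],[-0.007,-0.037,0],[-0.007,-0.037,0],[-0.007,-0.037,0],[-0.007,-0.037,0],[-0.007,-0.037,0]], "rot": [[0,0,-0.037],[0,0,0],[0,0,0],[0,0,0],[0,0,0],[0,0,0],[0,0,0],[0,0,0]]}}

```text
time_s: 20.55
tool_pos: [0.5866, 0.0073, 0.3065]
tool_rot: [-3.139, 0.12, 0.005]
force: [1.1, -0.3, -4.1]
grip_width: 0.0144
```

{"name": "drive_tool", "arguments": {"fingers": [0,0,0,0,0,0,0], "dp": [[-0.007,-0.037,0],[-0.007,-0.037,0],[-0.008,-0.037,0],[-0.001,-0.013,0],[0,0,0],[0,0,0],[0,0,0]], "rot": [[0,0,0],[0,0,0],[0,0,0],[0,0,0],[0,0,0],[0,0,0],[0,0,0]]}}

```text
time_s: 21.13
tool_pos: [0.5743, 0.1299, 0.3077]
tool_rot: [3.138, -0.12, -0.002]
force: [-0.3, -0.1, -3.2]
grip_width: 0.0146
```

```bash
cat >> go.py <<'E'
def heldw(cam,n,img,x0,y0,x1,y1,k,h=.125):
    s=get_state();p=s['tool_pos'];r=R.from_rotvec(s['tool_rot'])
    crop(img,x0,y0,x1,y1,k,n);im=cv2.imread(n)
    for yy in(-.023,.023):
        q=np.array([p+r.apply(a) for a in[(-.018,yy,h-.12),(-.006,yy,h),(.006,yy,h),(.018,yy,h-.12),(-.018,yy,h-.12)]])
        u=((proj(cam,q)-[x0,y0]+.5)*k-.5).round().astype(int);cv2.polylines(im,[u.reshape(-1,1,2)],False,(0,255,255),1)
    cv2.imwrite(n,im)
E
python3 - <<'E'
from go import *
plan(fr(PK,(.021,0,.26)),tool(PK[2]))
s=viewer.camera("side");t=viewer.camera("top");cv2.imwrite("pics/s17.png",s);cv2.imwrite("pics/t17.png",t)
heldw("side","pics/s17c.png",s,190,220,310,390,5)
heldw("top","pics/t17c.png",cv2.convertScaleAbs(t,alpha=1.5),190,180,280,265,8)
E
```

```text
t 21.13 pos [0.5743 0.1299 0.3077] F [-0.3 -0.1 -3.2] w 0.0146
world d [-0.0014  0.001  -0.0477] rot(tool) [ 0.0009  0.001  -0.0006]
dp in cur tool [-0.0014 -0.001   0.0477]  dp in new tool [-0.0015 -0.0009  0.0477]
```

View pics/s17c.png

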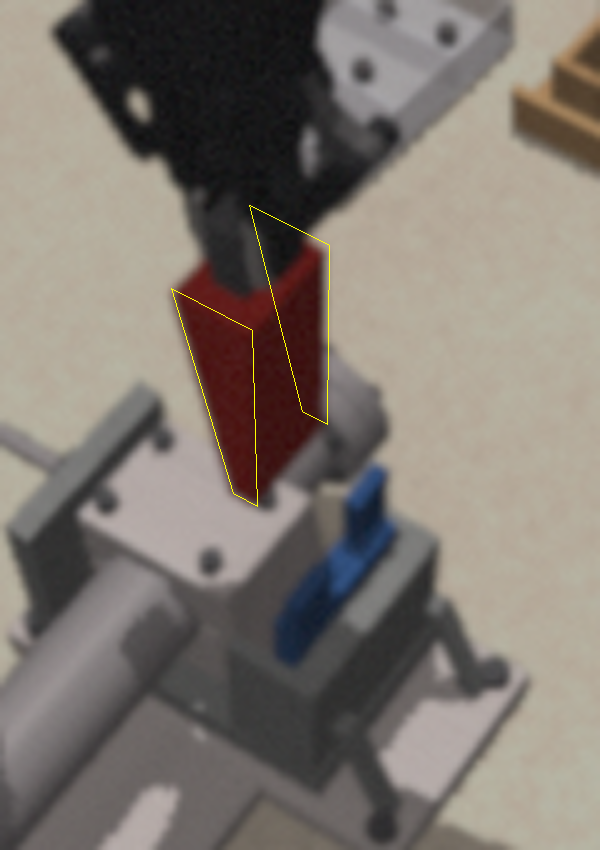

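View pics/t17c.png

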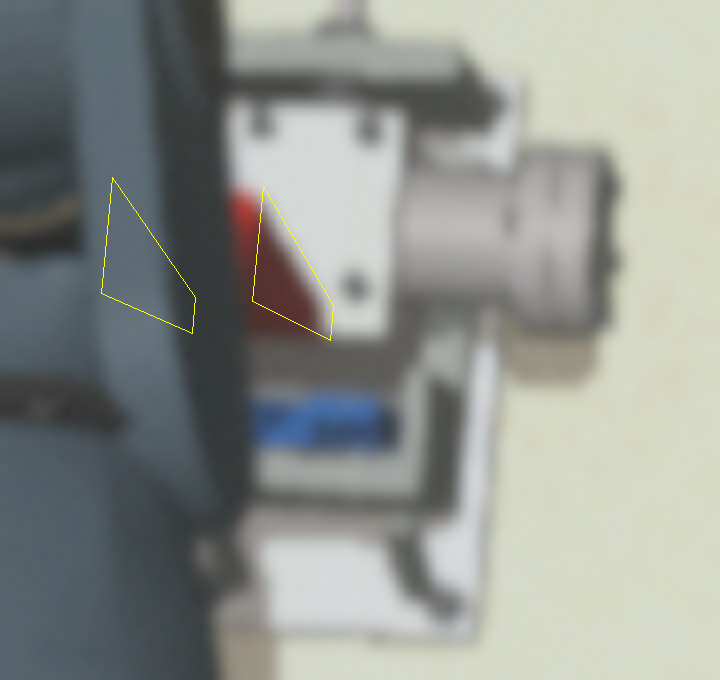

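{"name": "drive_tool", "arguments": {"fingers": [0,0,0,0,0,0,0,0], "dp": [[-0.0015,-0.001,0.015],[0,0,0.025],[0,0,0.025],[0,0,0.025],[0,0,0.015],[0,0,0.008],[0,0,0],[0,0,0]], "rot": [[0,0,0],[0,0,0],[0,0,0],[0,0,0],[0,0,0],[0,0,0],[0,0,0],[0,0,0]]}}

```text
time_s: 21.9
tool_pos: [0.5736, 0.1315, 0.1965]
tool_rot: [3.139, -0.121, 0.002]
force: [0.6, -0.3, -3.3]
grip_width: 0.0145
```

```bash
python3 - <<'E'
from go import *
plan(fr(PK,(.021,0,.165)),tool(PK[2]))
s=viewer.camera("side");cv2.imwrite("pics/s18.png",s)
heldw("side","pics/s18c.png",s,200,260,310,390,6)
E
```

```text
t 21.9 pos [0.5736 0.1315 0.1965] F [ 0.6 -0.3 -3.3] w 0.0145
world d [-0.0007 -0.0006 -0.0315] rot(tool) [-0.     -0.0015 -0.0008]
dp in cur tool [-0.0007  0.0007  0.0315]  dp in new tool [-0.0006  0.0007  0.0315]
```

View pics/s18c.png

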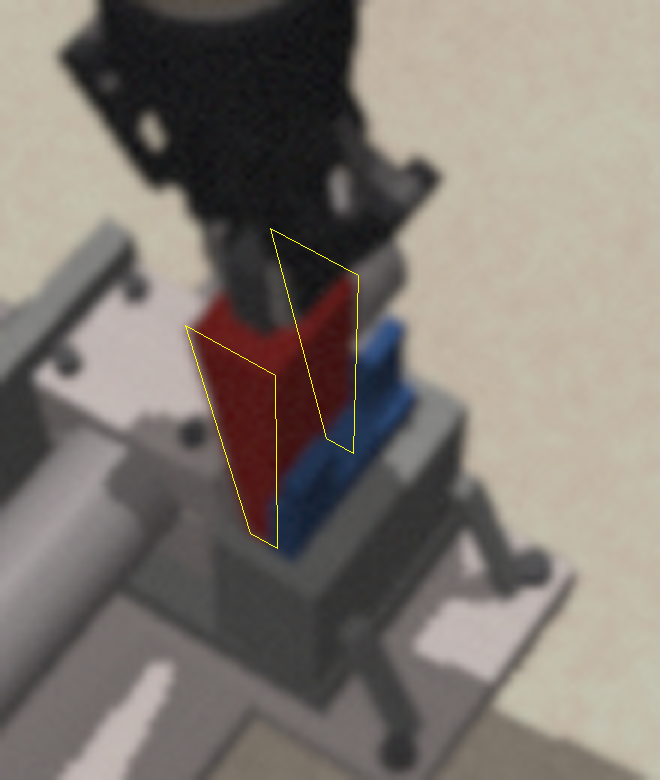

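Wedge tip is in the gap, no contact yet. Lower carefully.

{"name": "drive_tool", "arguments": {"fingers": [0,0,0,0,0], "dp": [[0,0,0.006],[0,0,0.006],[0,0,0.004],[0,0,0],[0,0,0]], "rot": [[0,0,0],[0,0,0],[0,0,0],[0,0,0],[0,0,0]]}}

```text
time_s: 22.37
tool_pos: [0.5731, 0.1321, 0.1797]
tool_rot: [3.139, -0.119, 0.001]
force: [-0.2, -0.6, -2.9]
grip_width: 0.0148
```

{"name": "drive_tool", "arguments": {"fingers": [0,0,0,0,0], "dp": [[0,0,0.002],[0,0,0.002],[0,0,0.002],[0,0,0],[0,0,0]], "rot": [[0,0,0],[0,0,0],[0,0,0],[0,0,0],[0,0,0]]}}

```text
time_s: 22.78
tool_pos: [0.5732, 0.132, 0.1738]
tool_rot: [3.139, -0.119, 0.001]
force: [0.3, -0.1, -3.3]
grip_width: 0.0146
```

{"name": "drive_tool", "arguments": {"fingers": [0,0,0,0], "dp": [[0,0,0.002],[0,0,0.002],[0,0,0],[0,0,0]], "rot": [[0,0,0],[0,0,0],[0,0,0],[0,0,0]]}}

```text
time_s: 23.12
tool_pos: [0.5733, 0.132, 0.1698]
tool_rot: [3.139, -0.119, 0.002]
force: [0.8, -0.3, -3.6]
grip_width: 0.0141
```

{"name": "drive_tool", "arguments": {"fingers": [0,0,0,0], "dp": [[0,0,0.001],[0,0,0.001],[0,0,0.0],[0,0,0]], "rot": [[0,0,0],[0,0,0],[0,0,0],[0,0,0]]}}

```text
time_s: 23.45
tool_pos: [0.5735, 0.1321, 0.1684]
tool_rot: [-3.139, 0.119, -0.003]
force: [0.1, -0.4, 2.9]
grip_width: 0.0148
```

{"name": "drive_tool", "arguments": {"fingers": [0,0,0,0], "dp": [[0,0,0.001],[0,0,0],[0,0,0.0],[0,0,0]], "rot": [[0,0,0],[0,0,0],[0,0,0],[0,0,0]]}}

```text
time_s: 23.78
tool_pos: [0.5737, 0.1321, 0.1678]
tool_rot: [-3.139, 0.119, -0.004]
force: [-1.2, -0.5, 6.4]
grip_width: 0.0146
```

{"name": "drive_tool", "arguments": {"fingers": [0,0,0,0], "dp": [[0,0,0.001],[0,0,0],[0,0,0.0],[0,0,0]], "rot": [[0,0,0],[0,0,0],[0,0,0],[0,0,0]]}}

```text
time_s: 24.12
tool_pos: [0.5739, 0.1321, 0.1674]
tool_rot: [-3.139, 0.119, -0.005]
force: [-1.6, -0.7, 13.1]
grip_width: 0.0148
```

{"name": "drive_tool", "arguments": {"fingers": [0,0,0,0], "dp": [[0,0,0.001],[0,0,0],[0,0,0.0],[0,0,0]], "rot": [[0,0,0],[0,0,0],[0,0,0],[0,0,0]]}}

```text
time_s: 24.45
tool_pos: [0.574, 0.1322, 0.167]
tool_rot: [-3.139, 0.119, -0.006]
force: [-2.6, -1.3, 17.4]
grip_width: 0.0146
```

```bash
python3 - <<'E'
from go import *
plan(fr(PK,(.021,0,.165)),tool(PK[2]))
s=viewer.camera("side");t=viewer.camera("top");cv2.imwrite("pics/s19.png",s);cv2.imwrite("pics/t19.png",t)
heldw("side","pics/s19c.png",s,200,270,310,390,7)
print(get_state()['force'],get_state()['torque'])
E
```

```text
t 24.45 pos [0.574  0.1322 0.167 ] F [-2.6 -1.3 17.4] w 0.0146
world d [-0.0011 -0.0013 -0.002 ] rot(tool) [-0.0006 -0.0036 -0.    ]
dp in cur tool [-0.001   0.0014  0.002 ]  dp in new tool [-0.001   0.0013  0.002 ]
[-2.40079308 -0.9268931  17.53175476] [-0.21233106  1.04607597 -0.08524472]
```

View pics/s19c.png

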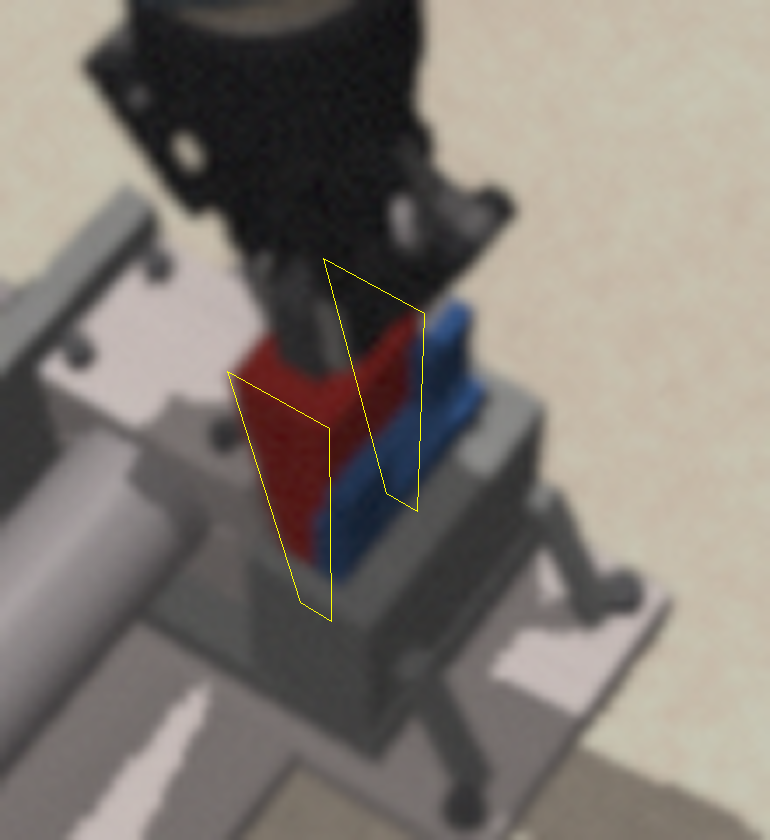

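{"name": "drive_tool", "arguments": {"fingers": [0,0,0,0,0], "dp": [[-0.0005,0,0.0003],[0,0,0],[0,0,0],[0,0,0],[0,0,0]], "rot": [[0,0,0],[0,0,0],[0,0,0],[0,0,0],[0,0,0]]}}

```text
time_s: 24.97
tool_pos: [0.574, 0.1322, 0.167]
tool_rot: [-3.139, 0.119, -0.008]
force: [-0.0, -1.6, 18.0]
grip_width: 0.0146
```

{"name": "drive_tool", "arguments": {"fingers": [0,0,0,0,0,0], "dp": [[0,0,0],[0,0,0],[0,0,0],[0,0,0],[0,0,0],[0,0,0]], "rot": [[0,0,0],[0,0,0],[0,0,0],[0,0,0],[0,0,0],[0,0,0]]}}

```text
time_s: 25.47
tool_pos: [0.574, 0.1322, 0.167]
tool_rot: [-3.139, 0.119, -0.007]
force: [0.6, -1.0, 17.9]
grip_width: 0.0145
```

```bash
python3 - <<'E'
from go import *
s=viewer.camera("side");t=viewer.camera("top");cv2.imwrite("pics/s20.png",s)
cv2.imwrite("pics/t20.png",cv2.convertScaleAbs(t,alpha=1.4))
E
```

```text
(no output)
```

View pics/s20.png

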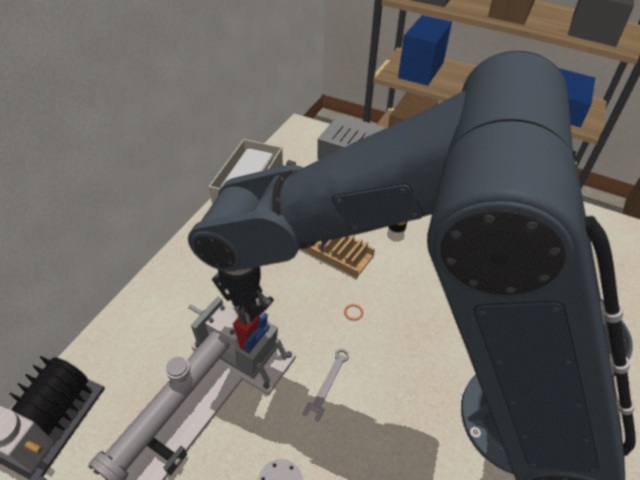

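```bash
python3 -c "
from h import *
print(job.hand_in()); s=get_state(); print(s['time_s'],s['force'],s['tool_pos'],s['grip_width'])"
```

```text
the job is handed in; nothing more can be done
None
the job is handed in; nothing more can be done
```

I stood packers A and B, tilted to match the cheek's lean, side by side on the bed against the near cheek. I then pushed the red wedge in between B and the shoe until it came up tight, and handed the job in still gripping it. No verdict came back.

- **Packers:** A and B both met the bed at the expected height, within about 2 mm by the tool reading. A side picture after placing B showed both standing together. C was left in its rack slot.
- **Gap:** I measured about 26 mm in the pictures, which calls for two packers.
- **Wedge:** It bit with its tip about 12 mm above the bed. I worked that out from the tool height, since the tip cannot be seen once it is in the gap.
- **Push:** The wrist read a steady 18 N upward, about 21 N on the wedge with its weight. Sideways force was near zero and the tool did not move over the last half second. I could not measure the contact forces on the shoe and packer directly; I inferred that both are loaded from this balance.
- **Time and bench:** The run took about 25.6 s. The gasket and wrench lie where they were in the last picture. I did not check every bystander separately, because the arm hid some of them.
- **Disagreement:** The top camera disagreed with the side camera and the tool reading by about 2–3 mm in y, so I went mainly by the side camera and the forces.

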